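Borescope a repaired spark-plug thread

ROBOT

A 7-joint arm with a two-finger parallel gripper is mounted at the origin on the work surface. World frame = base frame: x ahead of the robot, y to its left, z up, the work surface at z = 0. Lengths are in m, angles in rad, forces in N, time in s.
With the tool pointing down it reaches from about 0.4 to 0.875 m from the base axis. Payload 6.5 kg.
Tool frame: the origin (TCP) lies at the very end of the fingers, on their centre line; the grasp point (between the pads) lies 19 mm behind it; z points along the fingers, x is the direction in which the jaws open and shut, and the axes are right-handed (so a half turn about z gives the same grasp; the last joint's range is limited). The gripper opens to 88 mm and grips with 3 to 60 N. Pads are 18 mm wide; open, the fingers measure 123 mm over their backs; the gripper's body (75 mm by 187 mm) begins 45 mm behind the grasp point.
Start: joints at [-1.192, 0.536, -0.004, 1.538, 0.003, 1.067, -0.071], TCP at [0.28, 0.587, 0.239] pointing down, gripper open.
Joint ranges: [-2.7, 2.7], [-0.37, 2.16], [-1.27, 1.26], [0.24, 2.4], [-1.31, 4.45], [0.19, 1.91], [-2.76, 2.76]. Speed limits (rad/s): [2.39, 2.39, 3.14, 3.14, 3.14, 3.14, 3.14].

INTERFACE

Orientations are given as [roll, pitch, yaw] about the fixed x, y, z axes, in that order (R = Rz(yaw) Ry(pitch) Rx(roll)).
In Python, from cell import observe, vision, env, find_in, regions_of gives the robot as it stands. The module is installed in compiled form; this text tells all that it offers.
- The arm moves only by the shell command python3 -m handwheel 'ROWS' [FORCE]. ROWS is JSON, a list of rows, each a list of 3 entries, a list of its own where there are three numbers: the opening in per cent of the stroke, from 0 (shut) to 100 (fully open), then the shift along the tool's x, y, z in mm, then the turn about the tool's z in rad. In form: [[grip, [tx, ty, tz], turn], ...]. A call has 1 to 10 rows; each row shifts and turns the pose as measured when the row begins, along the tool's axes as they then stand; what a row does not reach is not made up. A row lasts 1/10 s, in which the tool goes at most 50 mm and 8.59 degrees, less where a joint would pass 70% of its speed; a pose out of reach is approached as far as the arm can. A call with a gripper value outside its range is refused whole. The fingers move at their own pace and stop on an object; FORCE is the grip in N (left out, the last holds). Time passes only in rows, so rows that do not move let the fingers close. It gives the time, the measured TCP pose, the force and the opening at its end, in the units of the state.
- observe(): the state, without advancing time (a new reading comes with each control period).
- vision.capture(name): name is "scene" or "top" or "wrist"; returns the picture (480x640x3 uint8, red, green, blue); there is no depth.
- vision.camera_info(name): a dict with "fx", "fy", "cx", "cy" (pixels), "position" and "orientation" of the camera in the world; the wrist camera has in their place "tool_from_camera" (4x4, takes a point from camera to tool coordinates, whose origin is the TCP and whose axes are the tool frame's). Camera axes: x right, y up, looking along -z (the intrinsics and any distortion apply to the point x, -y, -z); pixel columns grow to the right and rows downward; lengths in m; the calibration is good to about 2 mm. A picture is of the moment at which its call begins: read the wrist's pose just before it. camera_info takes no time and is no camera call.
- env.job_done(): hands the job in, once; it reports no verdict.
Trained networks look in the newest picture that a camera, given by its name, has taken for a name from the list of things; names that differ only in an ending like _2 or _b are one class to them, and where a whole thing is asked for, a point or a joint stands for the part that bears it (a point fixed in the world has none). Each returns a list of dicts, best first, with "p" (0 to 1); they miss things now and then, are a little off and sometimes report something else, mostly with a low value. They report only what shows in the picture. A call takes as long as a camera call. They do not tell look-alikes from the thing itself.
- find_in(camera, thing): "extent" ([centre column, centre row, width, height] in pixels, round what is visible of it).
- regions_of(camera, thing): "mask" (480x640 bool, what is visible of it) and "extent" ([centre column, centre row, width, height] in pixels, round what is visible of it).
The state is a dict: "time": time; "qpos": joint angles; "joint_velocities": joint speeds; "effort": joint torques, N m; "eef_pos": TCP position; "tcp_rot": TCP orientation; "contact_force": force on the tool from outside, world axes, zero at the start; "moment": the same for the moment, N m; "gripper_width": opening from 0.0 (shut) to 1.0 (fully open).
Only numpy, scipy, OpenCV 4.12 (cv2) and the standard library are available. Lean on these libraries where they do the work, as an engineer would, in place of code of your own. Each camera call takes 0.05 s, during which the arm holds its last target.

TASK

The three spark-plug wells of the cylinder head are closed with coloured blanking plugs, and the red one marks the well whose thread was repaired: pull the red plug and put it in the red tray, leaving the blue and yellow plugs in place and the other tools where they lie. Then take the borescope by its handle, draw it out of its holder and lower it straight down the opened well without touching the head, until the lens near its tip is level with the middle of the spark-plug thread at the bottom. Finish still holding it there in the gripper, upright, still and centred in the thread.

Things in the scene. Friction and masses are not known exactly. Their poses are not given: they have to be found in the camera images.
- head: Aluminium cylinder head of a three-cylinder engine, camshafts in and cover off, lying on two wooden battens, 172 mm (its x) x 288 mm (its y), fixed. Origin on the bench under its centre, z up. The highest parts are the three round well collars (33 mm outside diameter, top 120 mm above the bench) in a row along its y axis, 84 mm apart; the cover rails along its two long sides reach 108 mm and nothing else exceeds 112 mm; the plug flanges and knobs stand above the collars.
- well0 (a point): Centre of the mouth of the well at the head's -y end, 120 mm above the bench. All wells are alike and vertical: a 24 mm bore runs 74 mm down from the mouth to a seat, below which the spark-plug thread is a 14 mm hole 19 mm long (74 to 93 mm below the mouth), open underneath. The middle of the thread is 83.5 mm below this point.
- well1 (a point): Same point of the middle well.
- well2 (a point): Same point of the well at the head's +y end.
- plug_red: Red plastic blanking plug, 20 g, standing loosely in one of the wells (which one varies); it lifts straight out. Origin on its axis at the underside of its flange, resting on the well's collar; z up. Flange 31 mm diameter, 4 mm thick; above it a round pull knob 16 mm diameter from 4 to 28 mm above the origin; below it a spigot 20 mm diameter, 14 mm long.
- plug_blue: Blue blanking plug of the same shape in another well; it stays there.
- plug_yellow: Yellow blanking plug of the same shape in another well; it stays there.
- tray_red: Open red plastic parts tray, outside 88 mm (its x) x 112 mm (its y) x 35 mm high, walls and floor 3 mm, fixed on a 4 mm steel liner. Origin at the centre of its underside, 4 mm above the bench. The three trays stand in a row along their x, 94 mm apart, in varying order, to the left or right of the head.
- tray_blue: Blue tray of the same shape with two spare blue plugs fixed in it; not used.
- tray_yellow: Yellow tray of the same shape with two spare yellow plugs fixed in it; not used.
- holder: Fixed borescope holder on the other side of the head from the trays: a 90 x 90 x 6 mm steel base with an upright tube, 30 mm outside and 14 mm inside diameter, top 125 mm above the bench. Origin at the centre of its underside on the bench.
- scope: Rigid borescope, 100 to 180 g, upright in the holder: round black handle 28 mm diameter and 80 mm long with orange bands, below it a straight steel shaft 6 mm diameter and 115 mm long. Origin on its axis at the underside of the handle, which rests on the top of the holder's tube; z up along the handle, shaft towards -z.
- scope_lens (a point): Centre of the borescope's lens on the shaft's axis, 6 mm above the shaft's tip and 109 mm below the underside of the handle.
- screwdriver: Red-handled screwdriver, 180 mm long, lying on the bench beyond the head. Leave alone.
- socket: Steel spark-plug socket, 27 mm diameter, 65 mm high, standing on the bench beyond the head. Leave alone.
Things that resemble listed ones, but are neither listed nor needed, are in the scene too. Of the things shaped like the scope, the black one is meant.

How it is judged:
By the outcome, as a careful person would: the job done as asked, in the order asked, and still so for the second after the job is handed in, while the arm keeps its last pose, push and grip.
It also fails if it takes over 58 s, if anything falls off the work surface, if the arm or the gripper's body presses on something with over 40 N, if the wrist force passes 120 N, or if a joint passes its speed limit or range.

## Working session

There is one attempt and no reset: what is moved stays moved. The work goes in short steps, Python scripts to look and compute and a shell command to move; the robot and the scene stay as the last step left them, time stands still between calls to the robot, and variables do not carry over. Pictures are saved under pics/ and viewed, and the job is handed in when it is done.

```bash
mkdir -p pics; ls; python3 - <<'E'
from cell import observe, vision, env, find_in, regions_of
import cv2
for n in ["scene","top","wrist"]:
    s=observe(); im=vision.capture(n); cv2.imwrite(f"pics/{n}0.png",im[:,:,::-1]); print(n,vision.camera_info(n))
print(s)
E
```

```text
pics
scene {'fx': 580.7388673576959, 'fy': 580.7388673576959, 'cx': 316.61796422500544, 'cy': 238.32184434609255, 'position': array([ 1.37283773, -0.29558339,  0.89308563]), 'orientation': array([0.8324392 , 0.01478825, 1.1337339 ])}
top {'fx': 547.853360197346, 'fy': 547.853360197346, 'cx': 323.45535624056174, 'cy': 233.86394220129964, 'position': array([0.46606296, 0.06496808, 1.497803  ]), 'orientation': array([ 0.07937349, -0.0198234 , -1.58070958])}
wrist {'fx': 340.08614071038136, 'fy': 340.08614071038136, 'cx': 318.8907127873845, 'cy': 233.81070646578738, 'tool_from_camera': array([[ 9.99998759e-01, -1.44172920e-03, -6.34445171e-04,
         4.84767397e-04],
       [-1.56773478e-03, -9.50026275e-01, -3.12166013e-01,
        -8.06931398e-02],
       [-1.52680728e-04,  3.12166620e-01, -9.50027356e-01,
        -1.46189281e-01],
       [ 0.00000000e+00,  0.00000000e+00,  0.00000000e+00,
         1.00000000e+00]])}
{'time': 0.1, 'qpos': array([-1.19218586,  0.53707308, -0.0044073 ,  1.53874087,  0.00262135,
        1.06730012, -0.07120404]), 'joint_velocities': array([ 0.00087426, -0.00240249,  0.00032307, -0.00322138,  0.00105334,
        0.00083116,  0.00100548]), 'effort': array([ 2.43570074e-03, -5.72079778e+01,  9.93878022e-01, -2.52231628e+01,
       -5.62203443e-02,  1.34201229e-02,  3.23120764e-05]), 'eef_pos': array([0.27948889, 0.58624881, 0.23795126]), 'tcp_rot': array([3.14144566e+00, 1.50910716e-03, 1.12603674e+00]), 'contact_force': array([ 0.23270644, -0.50960931,  0.29493713]), 'moment': array([ 0.02025732,  0.0535633 , -0.01830336]), 'gripper_width': 0.9987432974060846}
```

View pics/scene0.png

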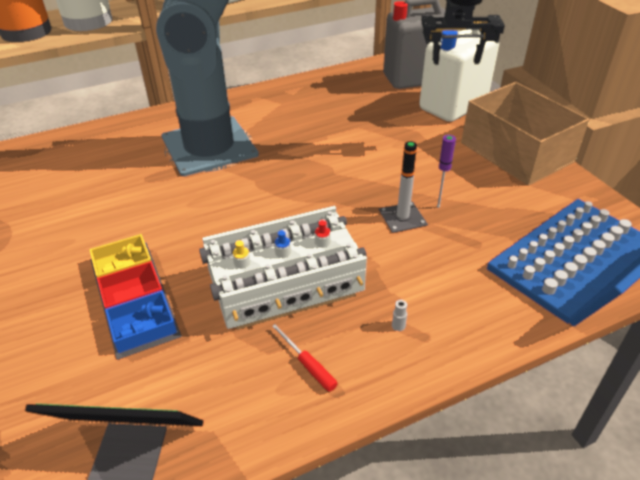

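View pics/top0.png

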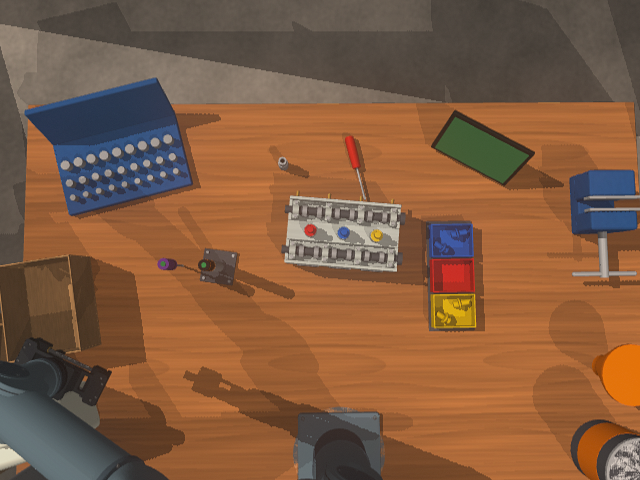

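View pics/wrist0.png

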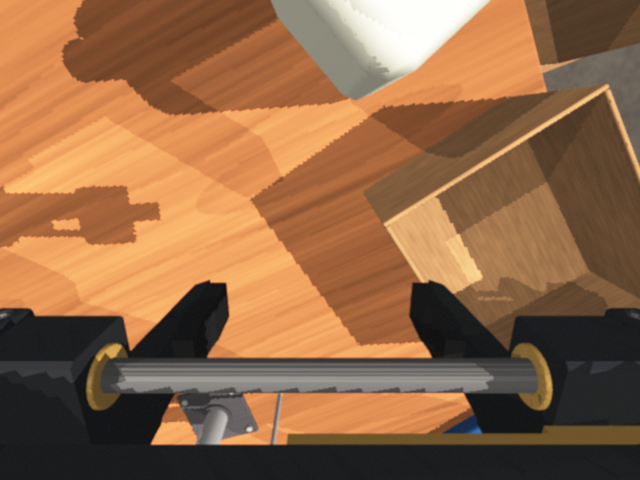

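```bash
cat > h.py <<'E'
import numpy as np, cv2
from scipy.spatial.transform import Rotation as R
from cell import observe, vision, env, find_in, regions_of
def cam(name,s=None):
    c=vision.camera_info(name)
    if 'position' in c:
        T=np.eye(4);T[:3,:3]=R.from_euler('xyz',c['orientation']).as_matrix();T[:3,3]=c['position']
    else:
        s=s or observe();B=np.eye(4);B[:3,:3]=R.from_euler('xyz',s['tcp_rot']).as_matrix();B[:3,3]=s['eef_pos'];T=B@c['tool_from_camera']
    return c,T
def ray(ct,px):
    c,T=ct; d=np.array([(px[0]-c['cx'])/c['fx'],-(px[1]-c['cy'])/c['fy'],-1.]);return T[:3,3],T[:3,:3]@(d/np.linalg.norm(d))
def atz(ct,px,z):
    o,d=ray(ct,px);return o+d*(z-o[2])/d[2]
def proj(ct,p):
    c,T=ct;q=T[:3,:3].T@(np.asarray(p)-T[:3,3]);return np.array([c['cx']+c['fx']*q[0]/-q[2],c['cy']-c['fy']*q[1]/-q[2]])
def tri(rays):
    A=np.zeros((3,3));b=np.zeros(3)
    for o,d in rays:
        M=np.eye(3)-np.outer(d,d);A+=M;b+=M@o
    p=np.linalg.solve(A,b);return p,[np.linalg.norm((np.eye(3)-np.outer(d,d))@(p-o)) for o,d in rays]
E
python3 - <<'E'
from h import *
np.set_printoptions(precision=4,suppress=True)
for n in ["top","scene"]:
    vision.capture(n)
    for t in ["plug_red","plug_blue","plug_yellow","scope","tray_red","holder","head"]:
        for r in find_in(n,t)[:3]: print(n,t,round(r['p'],2),np.round(r['extent'],1))
print(observe()['time'])
E
```

```text
top plug_red 0.69 [310.6 231.1  14.9  10.8]
top plug_blue 0.7 [453.5 275.1  44.8  38.3]
top plug_blue 0.58 [218.3 267.7  33.7  32.2]
top scope 0.56 [170.2 265.2  24.1  11.9]
top scope 0.49 [208.  264.1  15.6  15.1]
top tray_red 0.82 [452.6 274.6  45.4  31.3]
top tray_red 0.49 [219.3 265.9  37.5  35.5]
top holder 0.56 [218.  268.3  33.8  36.2]
top head 0.81 [341.9 231.6 130.9  79.3]
scene plug_red 0.52 [321.6 230.6  20.2  18.1]
scene plug_red 0.23 [409.  160.4  19.3  33.9]
scene plug_blue 0.68 [282.8 239.   15.5  20.6]
scene plug_blue 0.33 [410.1 157.7  19.1  43.5]
scene plug_yellow 0.58 [241.8 249.2  13.3  14. ]
scene scope 0.85 [447.  166.8  14.8  64.6]
scene scope 0.74 [408.6 158.7  15.9  38.7]
scene scope 0.67 [283.8 237.7  18.3  22.2]
scene tray_red 0.68 [130.8 285.8  64.7  45.7]
scene tray_red 0.45 [121.  256.8  62.1  41. ]
scene holder 0.81 [402.  206.3  42.7  59.3]
scene head 0.59 [282.2 267.2 170.8 123.2]
scene head 0.18 [239.7 248.6  14.8  14.6]
0.95
```

```bash
cat >> h.py <<'E'
def blob(im,cond,box):
    x0,y0,x1,y1=box;sub=cv2.cvtColor(im[y0:y1,x0:x1].copy(),cv2.COLOR_RGB2HSV).astype(int)
    m=cond(sub[...,0],sub[...,1],sub[...,2]).astype(np.uint8)
    n,l,st,ce=cv2.connectedComponentsWithStats(m)
    if n<2:return None
    k=1+np.argmax(st[1:,4]);return ce[k]+[x0,y0],st[k]+[x0,y0,0,0,0],st[k,4]
red=lambda h,s,v:((h<5)|(h>172))&(s>150)&(v>70)
blue=lambda h,s,v:(h>105)&(h<130)&(s>120)&(v>50)
yel=lambda h,s,v:(h>20)&(h<35)&(s>120)&(v>90)
E
python3 - <<'E'
from h import *
np.set_printoptions(precision=4,suppress=True)
P={}
T=cv2.imread("pics/top0.png")[:,:,::-1];S=cv2.imread("pics/scene0.png")[:,:,::-1]
ct,cs=cam("top"),cam("scene")
for n,c in dict(red=red,blue=blue,yel=yel).items():
    bt={'red':(295,215,325,245),'blue':(330,218,358,245),'yel':(362,222,392,250)}[n]
    bs={'red':(305,210,340,248),'blue':(268,222,298,255),'yel':(228,232,255,266)}[n]
    a=blob(T,c,bt);b=blob(S,c,bs);print(n,a,b)
    print(tri([ray(ct,a[0]),ray(cs,b[0])]),atz(ct,a[0],.138),atz(cs,b[0],.136))
# scope top
for n,pt,ps in [("scope",(207,265.5),(410,145)),("purple",(167,264),(448,140))]:
    print(n,tri([ray(ct,pt),ray(cs,ps)]))
print("holder",atz(ct,(218,266),.006),atz(cs,(403,217),.006))
print("purple foot",atz(cs,(440,207),0))
for p in [(430,258),(475,258),(475,293),(430,293),(452.5,276)]: print("tray",atz(ct,p,.039))
for a in [("top",(140,220,300,320)),("scene",(360,110,500,250)),("top",(280,180,490,340))]:
    im=T if a[0]=="top" else S; x0,y0,x1,y1=a[1]
    cv2.imwrite(f"pics/c_{a[0]}{x0}.png",cv2.resize(im[y0:y1,x0:x1,::-1],None,fx=4 if x0!=280 else 3.5,fy=4 if x0!=280 else 3.5,interpolation=cv2.INTER_CUBIC))
E
```

```text
red (array([309.8654, 229.8173]), array([305, 225,  11,  11, 104]), np.int32(104)) (array([322.1566, 229.2711]), array([315, 220,  15,  17, 166]), np.int32(166))
(array([0.5856, 0.0713, 0.1269]), [np.float64(0.0005830964305409445), np.float64(0.000583096430540929)]) [0.5844 0.0707 0.138 ] [0.5951 0.0675 0.136 ]
blue (array([342.4054, 232.0541]), array([338, 228,  11,  10,  74]), np.int32(74)) (array([281.7267, 239.5404]), array([275, 231,  15,  16, 161]), np.int32(161))
(array([ 0.5787, -0.0117,  0.1269]), [np.float64(0.0007648234077567031), np.float64(0.0007648234077566893)]) [ 0.5781 -0.0104  0.138 ] [ 0.5879 -0.0158  0.136 ]
yel (array([376.3738, 235.1308]), array([371, 230,  12,  12, 107]), np.int32(107)) (array([239.9378, 249.8756]), array([233, 240,  16,  18, 193]), np.int32(193))
(array([ 0.5706, -0.0962,  0.127 ]), [np.float64(0.00012744255268533407), np.float64(0.0001274425526853519)]) [ 0.5697 -0.0951  0.138 ] [ 0.58   -0.0985  0.136 ]
scope (array([0.4986, 0.3169, 0.2023]), [np.float64(0.004399821178844127), np.float64(0.004399821178844143)])
purple (array([0.5032, 0.4133, 0.1899]), [np.float64(0.003886764559161464), np.float64(0.0038867645591613826)])
holder [0.4995 0.3208 0.006 ] [0.5056 0.3199 0.006 ]
purple foot [0.5068 0.4236 0.    ]
tray [ 0.5147 -0.2493  0.039 ]
tray [ 0.5136 -0.3702  0.039 ]
tray [ 0.4205 -0.3672  0.039 ]
tray [ 0.4217 -0.2469  0.039 ]
tray [ 0.4662 -0.3083  0.039 ]
```

View pics/c_top140.png

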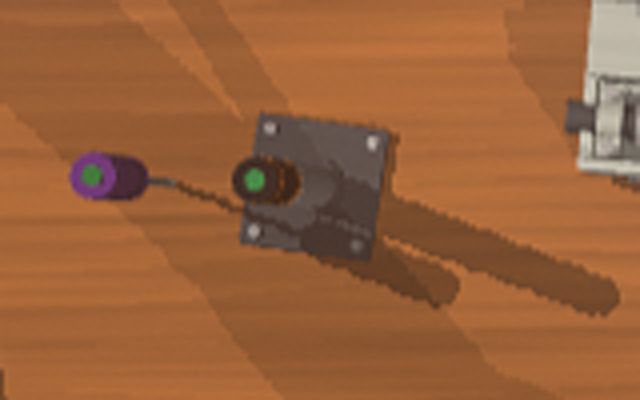

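View pics/c_scene360.png

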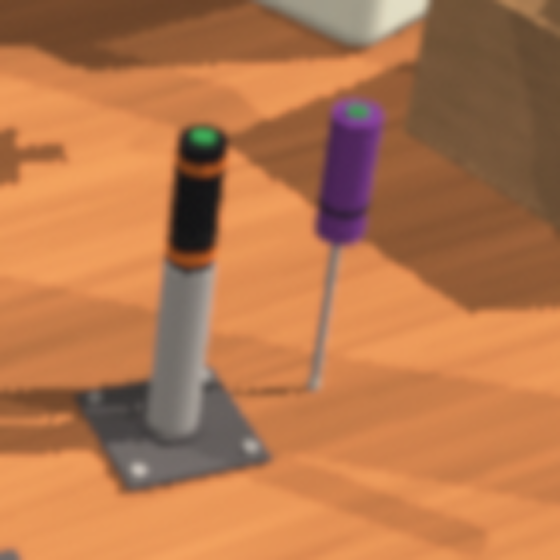

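View pics/c_top280.png

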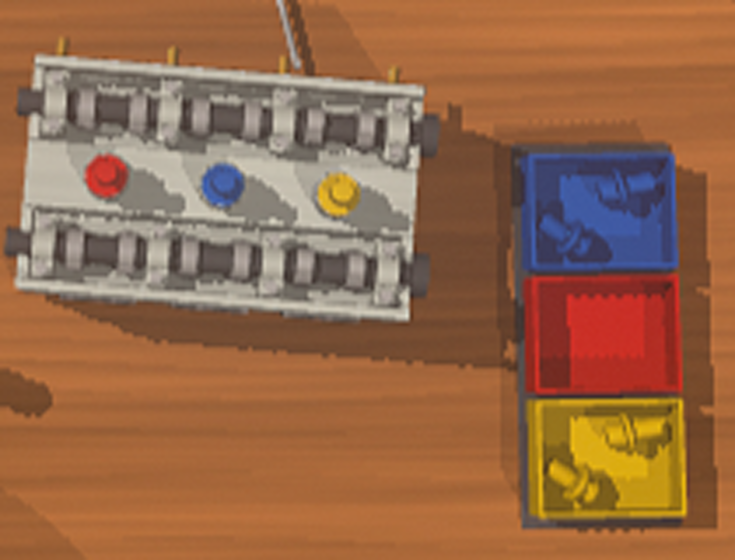

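```bash
python3 -m handwheel '[[60,[0,0,-25],0.1],[60,[0,0,-35],0.14],[60,[0,0,0],0.14],[60,[0,0,0],0.14],[60,[0,0,0],0.14],[60,[0,0,0],0.14],[60,[0,0,0],0.14],[60,[0,0,0],0.14],[60,[0,0,0],0.14]]'; cat >> h.py <<'E'
def delta(target,yaw=None):
    s=observe();M=R.from_euler('xyz',s['tcp_rot']).as_matrix();d=M.T@(np.asarray(target)-s['eef_pos'])
    t=None
    if yaw is not None:
        t=s['tcp_rot'][2]-yaw;t=(t+np.pi)%(2*np.pi)-np.pi
    return np.round(d*1000,1),t,np.round(s['eef_pos'],4),np.round(s['tcp_rot'],4),np.round(s['time'],2)
E
python3 -c "
from h import *
print(delta([.585,.071,.28],-.089))"
```

```text
time: 1.85
eef_pos: [0.2795, 0.5867, 0.3015]
tcp_rot: [-3.141, 0.001, -0.141]
contact_force: [0.8, -1.0, 0.7]
gripper_width: 0.598
(array([375.1, 467.5,  20.8]), np.float64(-0.052344280950678), array([0.2795, 0.5867, 0.3015]), array([-3.1409e+00,  1.0000e-03, -1.4130e-01]), np.float64(1.85))
```

```bash
python3 -m handwheel '[[60,[0,0,0],-0.05],[60,[15,20,0],0],[60,[27,38,0],0],[60,[27,38,0],0],[60,[27,38,0],0],[60,[27,38,0],0],[60,[27,38,0],0],[60,[27,38,0],0],[60,[27,38,0],0],[60,[27,38,0],0]]'; python3 -c "
from h import *
print(delta([.585,.071,.28],-.089))"
```

```text
time: 2.85
eef_pos: [0.4815, 0.2394, 0.2999]
tcp_rot: [-3.135, 0.002, -0.077]
contact_force: [1.2, 0.0, -0.1]
gripper_width: 0.604
(array([116.2, 160. ,  18.6]), np.float64(0.011754417093456038), array([0.4815, 0.2394, 0.2999]), array([-3.1353e+00,  2.0000e-03, -7.7200e-02]), np.float64(2.85))
```

```bash
python3 -m handwheel '[[60,[27,37,4],0.01],[60,[27,37,5],0],[60,[27,37,5],0],[60,[20,28,4],0],[60,[12,16,2],0],[60,[0,0,0],0]]'; python3 - <<'E'
from h import *
print(delta([.585,.071,.28],-.089))
im=vision.capture("wrist");cv2.imwrite("pics/w1.png",im[:,:,::-1])
cw=cam("wrist")
for p in [(.585,.071,.148),(.585,.071,.12),(.585,.071,.28)]: print(proj(cw,p))
E
```

```text
time: 3.45
eef_pos: [0.5869, 0.0602, 0.2798]
tcp_rot: [-3.136, -0.003, -0.098]
contact_force: [0.5, 0.5, 0.3]
gripper_width: 0.597
(array([ -2.9, -10.6,  -0.1]), np.float64(-0.008739425817219981), array([0.5869, 0.0602, 0.2798]), array([-3.1361, -0.0032, -0.0977]), np.float64(3.45))
[315.02258302 213.61829991]
[315.27487609 206.04650323]
[312.7106294  283.00444231]
```

View pics/w1.png

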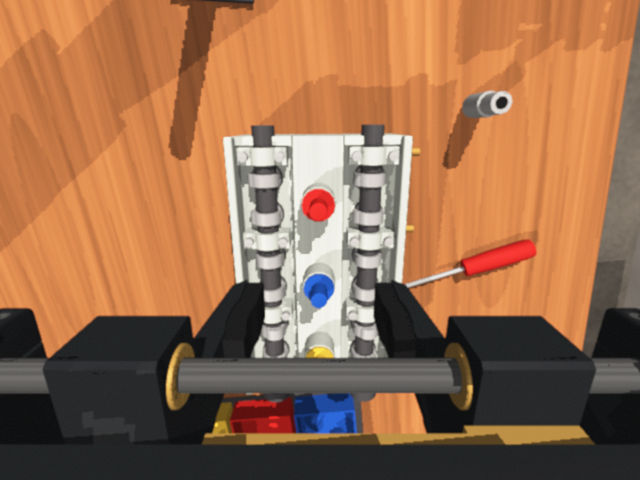

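```bash
python3 - <<'E'
from h import *
np.set_printoptions(precision=4,suppress=True)
im=vision.capture("wrist");cw=cam("wrist")
for nm,c,b in [("red",red,(295,180,345,230)),("blue",blue,(295,265,345,312))]:
    a=blob(im,c,b);print(a)
    # fit: render silhouette, match IoU over x,y
    x0,y0,x1,y1=b;K=4
    big=cv2.resize(im[y0:y1,x0:x1].copy(),None,fx=K,fy=K,interpolation=cv2.INTER_CUBIC)
    hsv=cv2.cvtColor(big,cv2.COLOR_RGB2HSV).astype(int);m=c(hsv[...,0],hsv[...,1],hsv[...,2]).astype(np.uint8)
    th=np.linspace(0,2*np.pi,40,endpoint=False)
    def sil(p):
        out=np.zeros(m.shape,np.uint8)
        for r,z0,z1 in [(.0155,.120,.124),(.008,.124,.148)]:
            pts=np.array([proj(cw,(p[0]+r*np.cos(t),p[1]+r*np.sin(t),z)) for t in th for z in (z0,z1)])
            pts=((pts-[x0,y0]+.5)*K-.5).astype(np.float32)
            cv2.fillConvexPoly(out,cv2.convexHull(pts).astype(np.int32),1)
        return out
    from scipy.optimize import minimize
    g=atz(cw,a[0],.128)
    f=lambda d:-(lambda s:(s&m).sum()/(s|m).sum())(sil(g[:2]+np.array(d)*1e-3))
    best=min(((f((i,j)),i,j) for i in np.arange(-4,4.1,.5) for j in np.arange(-4,4.1,.5)))
    print(nm,best,g[:2]+np.array(best[1:])*1e-3)
E
```

```text
(array([318.8261, 206.6621]), array([303, 191,  33,  32, 805]), np.int32(805))
red (np.float64(-0.8748462904768411), np.float64(0.5), np.float64(-2.5)) [0.5884 0.0717]
(array([319.2311, 291.044 ]), array([305, 276,  30,  34, 727]), np.int32(727))
blue (np.float64(-0.8573126346282404), np.float64(-0.5), np.float64(-1.5)) [ 0.58   -0.0112]
```

```bash
python3 -c "
from h import *
print(delta([.5875,.0715,.19]))"
```

```text
(array([ 0.8, -7.1, 89.9]), None, array([0.5858, 0.0639, 0.2799]), array([-3.1341e+00, -2.2000e-03, -9.3500e-02]), np.float64(3.55))
```

```bash
python3 -m handwheel '[[60,[1,-7,20],0],[60,[0,0,35],0],[60,[0,0,30],0],[60,[0,0,0],0],[60,[0,0,0],0]]'; cat > plug.py <<'E'
from h import *
def fitplug(im,cw,c,b,collar=False,zb=.120):
    a=blob(im,c,b)
    x0,y0,x1,y1=b;K=4
    big=cv2.resize(im[y0:y1,x0:x1].copy(),None,fx=K,fy=K,interpolation=cv2.INTER_CUBIC)
    hsv=cv2.cvtColor(big,cv2.COLOR_RGB2HSV).astype(int);m=c(hsv[...,0],hsv[...,1],hsv[...,2]).astype(np.uint8)
    th=np.linspace(0,2*np.pi,40,endpoint=False)
    def sil(p):
        out=np.zeros(m.shape,np.uint8)
        for r,z0,z1 in [(.0155,zb,zb+.004),(.008,zb+.004,zb+.028)]:
            pts=np.array([proj(cw,(p[0]+r*np.cos(t),p[1]+r*np.sin(t),z)) for t in th for z in (z0,z1)])
            cv2.fillConvexPoly(out,cv2.convexHull(((pts-[x0,y0]+.5)*K-.5).astype(np.float32)).astype(np.int32),1)
        return out
    g=atz(cw,a[0],zb+.008)
    f=lambda d:-(lambda s:(s&m).sum()/(s|m).sum())(sil(g[:2]+np.array(d)*1e-3))
    best=min(((f((i,j)),i,j) for i in np.arange(-5,5.1,.5) for j in np.arange(-5,5.1,.5)))
    return round(best[0],3),np.round(g[:2]+np.array(best[1:])*1e-3,4)
E
python3 - <<'E'
from plug import *
cw=cam("wrist");im=vision.capture("wrist");cv2.imwrite("pics/w2.png",im[:,:,::-1])
p=proj(cw,(.5875,.0715,.13));print(p);b=tuple(int(v) for v in (p[0]-45,p[1]-45,p[0]+45,p[1]+45))
print(fitplug(im,cw,red,b),delta([.5875,.0715,.13],-.098))
E
```

```text
time: 4.05
eef_pos: [0.5865, 0.0829, 0.1953]
tcp_rot: [-3.127, -0.004, -0.081]
contact_force: [0.3, 0.3, -0.0]
gripper_width: 0.596
[320.06391251 267.97938087]
(np.float64(-0.879), array([0.5883, 0.0694])) (array([ 1.8, 12.5, 65.2]), np.float64(0.01744852624724924), array([0.5863, 0.0831, 0.1953]), array([-3.1267, -0.0039, -0.0806]), np.float64(4.1))
```

View pics/w2.png

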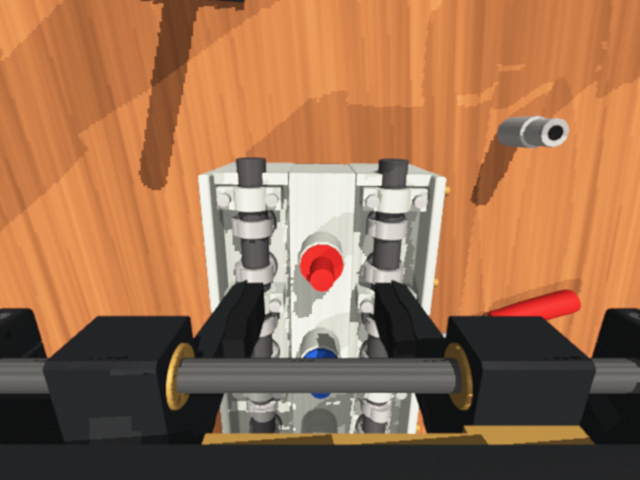

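```bash
python3 -m handwheel '[[60,[2,6,5],0],[60,[0,6,15],0.01],[60,[0,1,20],0],[60,[0,0,10],0],[60,[0,0,0],0],[60,[0,0,0],0]]'; python3 -c "
from h import *
print(delta([.588,.070,.129],-.098))"
```

```text
time: 4.7
eef_pos: [0.5907, 0.0692, 0.1467]
tcp_rot: [-3.124, -0.011, -0.093]
contact_force: [-0.4, -0.6, 0.3]
gripper_width: 0.601
(array([-3. , -0.3, 17.6]), np.float64(0.005040168247867349), array([0.5907, 0.0692, 0.1467]), array([-3.1244, -0.0114, -0.093 ]), np.float64(4.7))
```

```bash
python3 -m handwheel '[[60,[-2,0,8],0],[60,[-1,0,8],0],[60,[0,0,2],0],[60,[0,0,0],0]]'; python3 - <<'E'
from h import *
print(delta([.588,.070,.129],-.098))
im=vision.capture("wrist");cv2.imwrite("pics/w3.png",im[:,:,::-1])
im=vision.capture("scene");cv2.imwrite("pics/s3.png",cv2.resize(im[180:330,180:400,::-1],None,fx=3.5,fy=3.5))
E
```

```text
time: 5.1
eef_pos: [0.5886, 0.07, 0.1284]
tcp_rot: [-3.124, -0.014, -0.093]
contact_force: [0.4, -0.1, -0.9]
gripper_width: 0.595
(array([-0.6, -0. , -0.6]), np.float64(0.004976288946462848), array([0.5886, 0.07  , 0.1284]), array([-3.1236, -0.0135, -0.093 ]), np.float64(5.1))
```

View pics/w3.png

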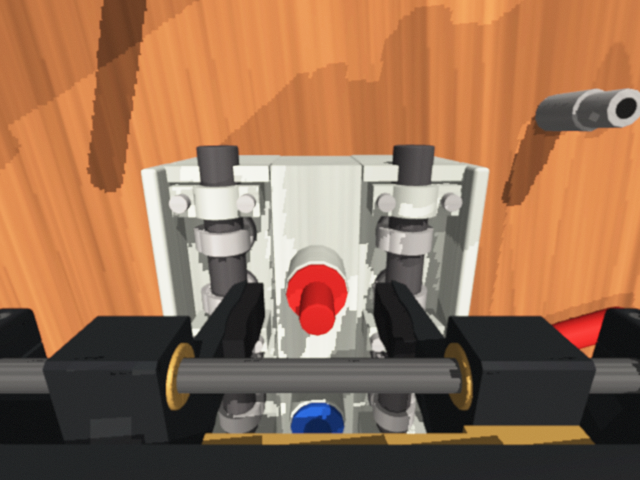

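View pics/s3.png

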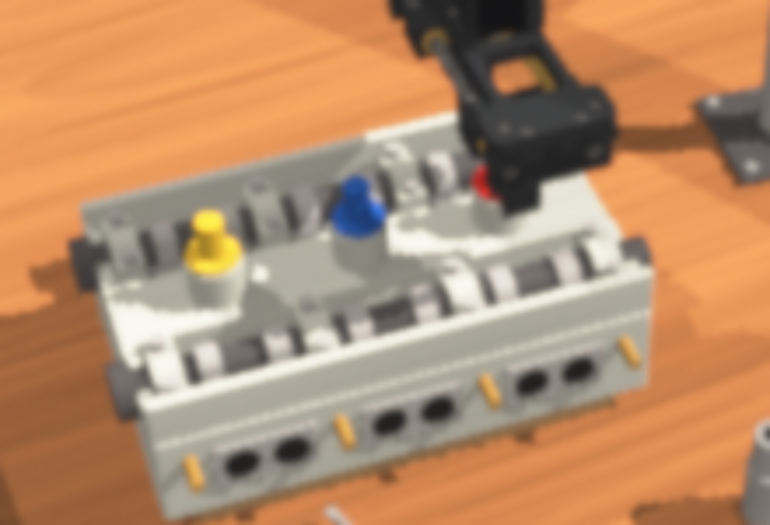

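```bash
python3 -m handwheel '[[5,[0,0,0],0],[5,[0,0,0],0],[5,[0,0,0],0],[5,[0,0,0],0],[5,[0,0,0],0],[5,[0,0,0],0]]' 20
```

```text
time: 5.8
eef_pos: [0.5894, 0.0701, 0.1296]
tcp_rot: [-3.123, -0.015, -0.093]
contact_force: [-0.4, 0.3, 0.2]
gripper_width: 0.173
```

```bash
python3 -m handwheel '[[5,[0,0,-5],0],[5,[0,0,-10],0],[5,[0,0,-15],0],[5,[0,0,-20],0],[5,[0,0,-20],0],[5,[0,0,-15],0],[5,[0,0,-5],0],[5,[0,0,0],0]]'; python3 - <<'E'
from h import *
print(delta([.467,-.308,.2],-.093))
im=vision.capture("wrist");cv2.imwrite("pics/w4.png",im[:,:,::-1])
E
```

```text
time: 6.6
eef_pos: [0.5888, 0.068, 0.2298]
tcp_rot: [-3.122, -0.02, -0.094]
contact_force: [-0.4, 0.0, -0.1]
gripper_width: 0.175
(array([-86.5, 386.2,  20.5]), np.float64(-0.0009282580394587292), array([0.5888, 0.068 , 0.2298]), array([-3.1217, -0.0196, -0.0939]), np.float64(6.6))
```

View pics/w4.png

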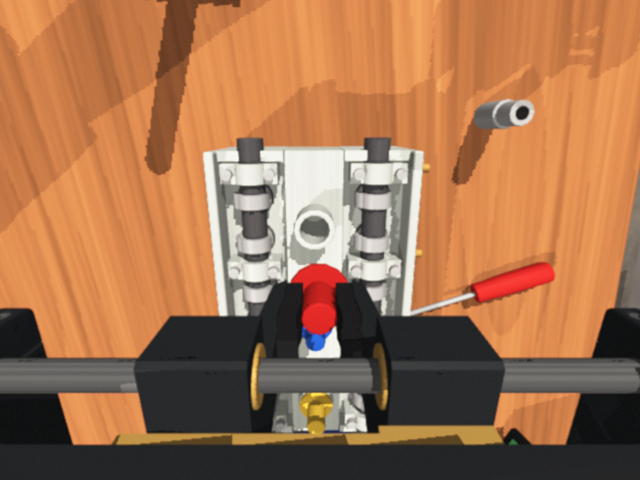

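```bash
python3 -m handwheel '[[5,[-5,20,0],0],[5,[-9,40,0],0],[5,[-9,42,0],0],[5,[-9,42,0],0],[5,[-9,42,0],0],[5,[-9,42,0],0],[5,[-9,42,0],0],[5,[-9,42,0],0],[5,[-8,20,10],0],[5,[-5,5,20],0]]'; python3 - <<'E'
from h import *
print(delta([.467,-.308,.12],-.093))
E
```

```text
time: 7.65
eef_pos: [0.4722, -0.269, 0.1854]
tcp_rot: [-3.123, -0.014, -0.087]
contact_force: [0.7, 0.4, -0.3]
gripper_width: 0.17
(array([-2.7, 40.5, 64.6]), np.float64(0.00611443123246902), array([ 0.4722, -0.269 ,  0.1854]), array([-3.1231, -0.0137, -0.0869]), np.float64(7.65))
```

```bash
python3 -m handwheel '[[5,[-1,18,10],0],[5,[-1,16,20],0],[5,[0,4,20],0],[5,[0,0,10],0],[5,[0,0,0],0]]'; python3 - <<'E'
from h import *
print(delta([.467,-.308,.04],-.093))
im=vision.capture("wrist");cv2.imwrite("pics/w5.png",im[:,:,::-1])
im=vision.capture("top");cv2.imwrite("pics/t5.png",cv2.resize(im[180:340,320:520,::-1],None,fx=3.5,fy=3.5))
E
```

```text
time: 8.15
eef_pos: [0.4621, -0.3069, 0.1171]
tcp_rot: [-3.12, -0.004, -0.091]
contact_force: [-0.2, 0.7, -0.3]
gripper_width: 0.171
(array([ 4.7,  2.3, 77.1]), np.float64(0.0017223179084289164), array([ 0.4621, -0.3069,  0.1171]), array([-3.1205, -0.0041, -0.0913]), np.float64(8.15))
```

View pics/w5.png

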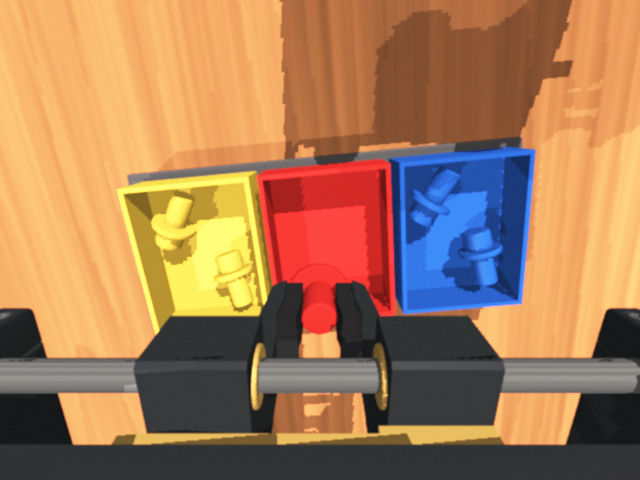

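View pics/t5.png

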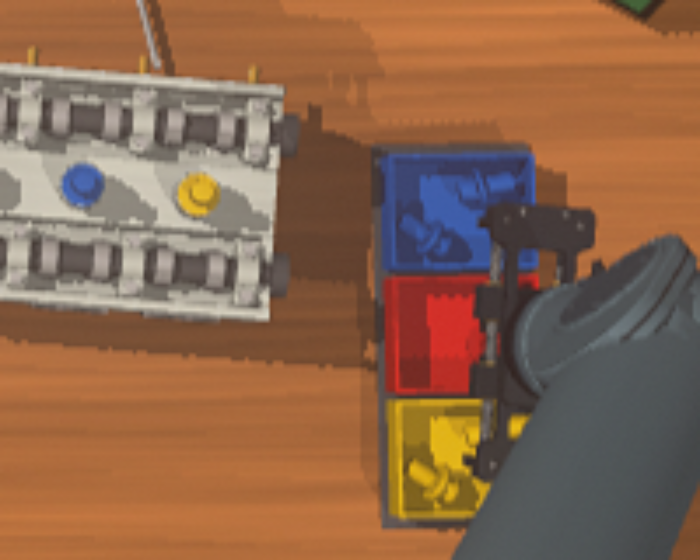

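```bash
python3 - <<'E'
from h import *
cw=cam("wrist")
for p in [(261,173),(389,162),(397,300),(273,268)]: print(atz(cw,p,.039))
print(delta([.467,-.308,.04],-.093))
E
```

```text
[ 0.43077833 -0.25298998  0.039     ]
[ 0.51554585 -0.25343118  0.039     ]
[ 0.5185743 -0.3551007  0.039    ]
[ 0.42997182 -0.32110487  0.039     ]
(array([ 3.5,  2. , 78.6]), np.float64(0.0022673102755752517), array([ 0.4631, -0.3072,  0.1186]), array([-3.1213, -0.0065, -0.0907]), np.float64(8.25))
```

```bash
python3 -m handwheel '[[5,[4,0,10],0],[5,[5,0,18],0],[5,[0,0,20],0],[5,[0,0,15],0],[5,[0,0,8],0],[5,[0,0,3],0],[40,[0,0,0],0],[40,[0,0,0],0],[40,[0,0,0],0]]'
```

```text
time: 9.15
eef_pos: [0.4796, -0.3062, 0.0456]
tcp_rot: [-3.124, -0.017, -0.086]
contact_force: [0.4, -0.1, 0.7]
gripper_width: 0.397
```

```bash
python3 -m handwheel '[[40,[-2,0,-20],0],[40,[0,0,-40],0],[40,[0,0,-45],0],[40,[0,0,-45],0],[40,[0,0,-30],0],[40,[0,0,0],0]]'; python3 - <<'E'
from h import *
print(delta([.58,-.01,.23],-.093))
im=vision.capture("wrist");cv2.imwrite("pics/w6.png",im[:,:,::-1])
E
```

```text
time: 9.75
eef_pos: [0.474, -0.31, 0.2349]
tcp_rot: [-3.124, -0.019, -0.088]
contact_force: [0.0, -0.2, -0.1]
gripper_width: 0.396
(array([  79.1, -308. ,   11.8]), np.float64(0.004798059230639584), array([ 0.474 , -0.31  ,  0.2349]), array([-3.1242, -0.0195, -0.0882]), np.float64(9.75))
```

View pics/w6.png

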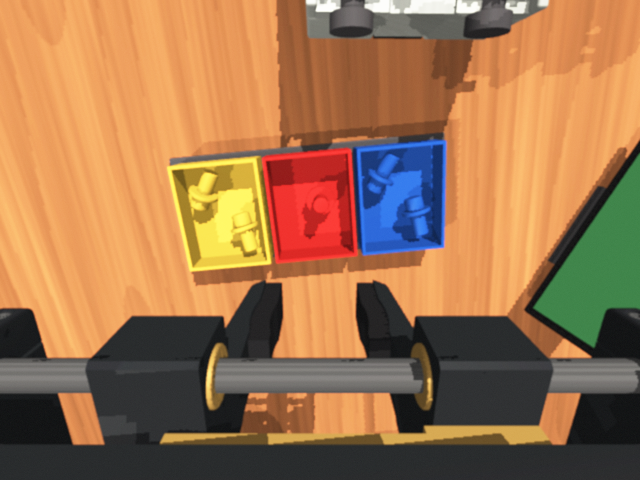

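```bash
python3 -m handwheel '[[40,[4,-20,0],0],[40,[9,-42,0],0],[40,[9,-42,0],0],[40,[9,-42,0],0],[40,[9,-42,0],0],[40,[9,-42,0],0],[40,[9,-42,0],0],[40,[9,-42,0],0],[40,[9,-42,0],0],[40,[6,-24,0],0]]'; python3 - <<'E'
from h import *
print(delta([.587,.065,.23],-.093))
E
```

```text
time: 10.8
eef_pos: [0.5849, 0.0724, 0.2285]
tcp_rot: [-3.126, -0.0, -0.098]
contact_force: [0.1, -0.6, 0.1]
gripper_width: 0.401
(array([ 2.9,  7.1, -1.6]), np.float64(-0.005331639756755546), array([0.5849, 0.0724, 0.2285]), array([-3.1259e+00, -5.0000e-04, -9.8300e-02]), np.float64(10.8))
```

```bash
python3 -m handwheel '[[40,[2,4,0],0],[40,[0,0,0],0]]'; python3 - <<'E'
from h import *
s=observe();cw=cam("wrist",s);im=vision.capture("wrist");cv2.imwrite("pics/w7.png",im[:,:,::-1])
np.savez("w7.npz",im=im,T=cw[1])
r=[(round(x['p'],2),np.round(x['extent'],1)) for x in find_in("wrist","well2")[:2]];print(r)
p=proj(cw,(.588,.07,.12));print(p,s['eef_pos'],s['tcp_rot'])
x,y=map(int,p);cv2.imwrite("pics/w7c.png",cv2.resize(im[y-50:y+50,x-50:x+50,::-1],None,fx=6,fy=6,interpolation=cv2.INTER_CUBIC));print(x-50,y-50)
E
```

```text
time: 11.0
eef_pos: [0.5854, 0.073, 0.2252]
tcp_rot: [-3.126, 0.004, -0.091]
contact_force: [-0.6, -0.9, -0.2]
gripper_width: 0.398
[(0.72, array([326.4, 286.7, 228.5, 290.2])), (0.65, array([238.8,   0.5,  22.3,   0.9]))]
[322.02198447 237.90379468] [0.58539252 0.07298235 0.22518437] [-3.12592811  0.00390125 -0.09084077]
272 187
```

View pics/w7c.png

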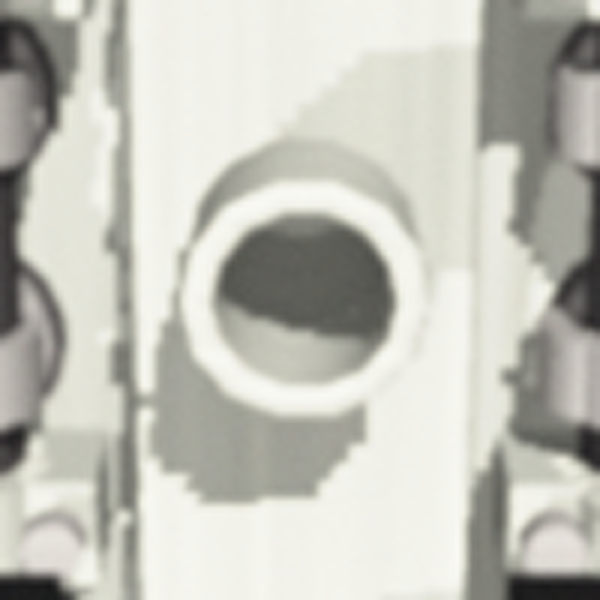

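```bash
python3 - <<'E'
from h import *
d=np.load("w7.npz");cw=(vision.camera_info("wrist"),d['T'])
print(atz(cw,(322.3,236.5),.12))
# top image now well
print(delta([.4986,.3169,.30],-.09))
T=cv2.imread("pics/t5.png")
E
```

```text
[0.58831544 0.0711275  0.12      ]
(array([-109. , -236.2,  -70.2]), np.float64(-0.0019016567303413723), array([0.5852, 0.0729, 0.2255]), array([-3.1251,  0.0039, -0.0919]), np.float64(11.1))
```

```bash
python3 -m handwheel '[[60,[-6,-15,-15],0],[60,[-17,-38,-20],0],[60,[-17,-38,-15],0],[60,[-17,-38,-10],0],[60,[-17,-38,-10],0],[60,[-15,-35,0],0],[60,[-10,-20,0],0],[60,[0,0,0],0],[60,[0,0,0],0]]'; python3 - <<'E'
from h import *
s=observe();cw=cam("wrist",s);im=vision.capture("wrist");cv2.imwrite("pics/w8.png",im[:,:,::-1])
np.savez("w8.npz",im=im,T=cw[1])
print(delta([.4986,.3169,.30],-.09))
for r in find_in("wrist","scope")[:3]: print(round(r['p'],2),np.round(r['extent'],1))
print(proj(cw,[.4986,.3169,.205]))
E
```

```text
time: 12.0
eef_pos: [0.5079, 0.2932, 0.3002]
tcp_rot: [-3.13, 0.006, -0.119]
contact_force: [-0.1, 0.3, -0.3]
gripper_width: 0.601
(array([-12.1, -22.5,   0.5]), np.float64(-0.029717730462298864), array([0.5079, 0.2931, 0.3002]), array([-3.1295,  0.0062, -0.1197]), np.float64(12.05))
0.72 [304.6 196.5  42.6  48.2]
0.56 [378.2  38.8 126.3  73.5]
[302.04318526 208.90492253]
```

View pics/w8.png

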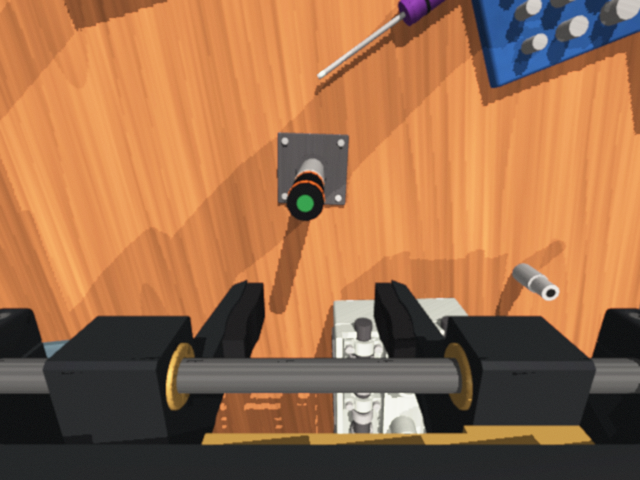

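```bash
python3 - <<'E'
from h import *
im=vision.capture("scene");cv2.imwrite("pics/s8.png",im[:,:,::-1])
im=vision.capture("top");cv2.imwrite("pics/t8.png",im[:,:,::-1])
E
```

```text
(no output)
```

View pics/s8.png

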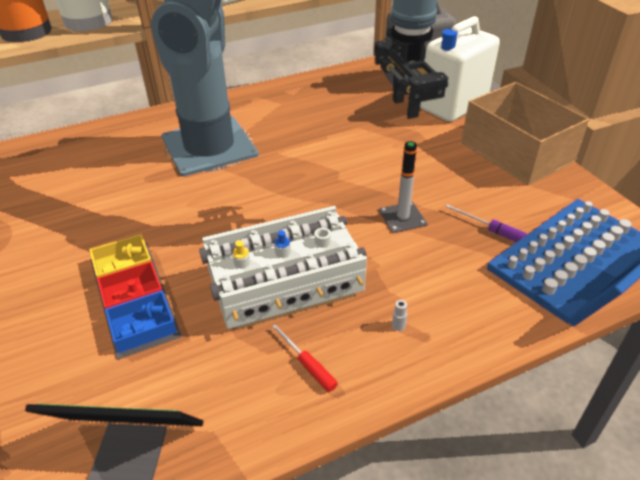

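View pics/t8.png

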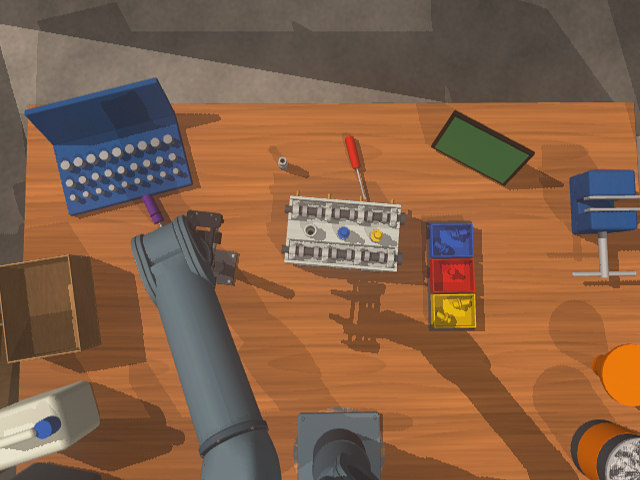

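```bash
python3 - <<'E'
from h import *
d=np.load("w8.npz");im=d['im'];cw=(vision.camera_info("wrist"),d['T'])
g=lambda h,s,v:(h>45)&(h<80)&(s>100)
a=blob(im,g,(280,180,330,230));print(a, atz(cw,a[0],.205))
# base corners for holder centre at z=.006
print(np.mean([atz(cw,p,.006) for p in [(279,134),(349,136),(346,206),(278,206)]],0))
p=atz(cw,a[0],.205); print(delta([p[0],p[1],.30],-.09))
E
```

```text
(array([304.61956522, 202.96014493]), array([296, 194,  19,  19, 276]), np.int32(276)) [0.5010457  0.32107209 0.205     ]
[0.50232632 0.31860911 0.006     ]
(array([-10.5, -27. ,   0.7]), np.float64(-0.030667884842968895), array([0.5083, 0.293 , 0.3003]), array([-3.1293,  0.006 , -0.1207]), np.float64(12.2))
```

```bash
python3 -m handwheel '[[60,[-3,-9,0],0],[60,[-3,-10,10],-0.02],[60,[-1,-6,15],0],[60,[0,-1,15],0],[60,[0,0,5],0],[60,[0,0,0],0]]'; python3 - <<'E'
from h import *
s=observe();cw=cam("wrist",s);im=vision.capture("wrist");cv2.imwrite("pics/w9.png",im[:,:,::-1])
g=lambda h,s,v:(h>45)&(h<80)&(s>100)
q=proj(cw,(.501,.32,.205)).astype(int);b=(q[0]-40,q[1]-40,q[0]+40,q[1]+40)
a=blob(im,g,b);p=atz(cw,a[0],.205);print(q,a,p)
print(delta([p[0],p[1],.153],-.1))
E
```

```text
time: 12.8
eef_pos: [0.5037, 0.3214, 0.2503]
tcp_rot: [-3.131, 0.007, -0.101]
contact_force: [0.3, -1.0, 0.4]
gripper_width: 0.602
[313 266] (array([313.91129032, 264.89784946]), array([303, 255,  22,  21, 372]), np.int32(372)) [0.50109824 0.32083004 0.205     ]
(array([-1.9,  2. , 97.6]), np.float64(-0.0007335879847474303), array([0.5038, 0.3214, 0.2506]), array([-3.1305,  0.0072, -0.1007]), np.float64(12.85))
```

View pics/w9.png

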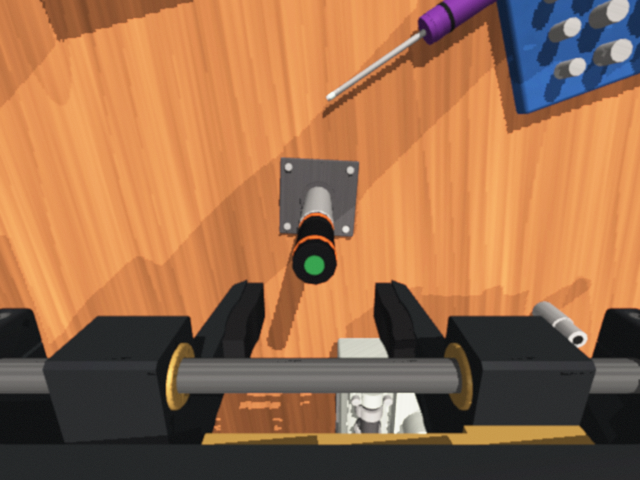

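```bash
python3 -m handwheel '[[60,[-2,0,10],0],[60,[0,1,20],0],[60,[0,0,20],0],[60,[0,0,20],0],[60,[0,0,10],0],[60,[0,0,3],0],[60,[0,0,0],0]]'; python3 - <<'E'
from h import *
print(delta([.5011,.3205,.153],-.1))
E
```

```text
time: 13.55
eef_pos: [0.5026, 0.3224, 0.1656]
tcp_rot: [-3.127, 0.003, -0.102]
contact_force: [-0.2, 0.3, -0.1]
gripper_width: 0.6
(array([-1.2,  2.2, 12.6]), np.float64(-0.001603384419205156), array([0.5026, 0.3224, 0.1656]), array([-3.1268e+00,  3.1000e-03, -1.0160e-01]), np.float64(13.55))
```

```bash
python3 -m handwheel '[[60,[-1,1,5],0],[60,[0,1,5],0],[60,[0,0,1],0],[60,[0,0,0],0]]'; python3 - <<'E'
from h import *
print(delta([.5011,.3205,.153],-.1))
im=vision.capture("wrist");cv2.imwrite("pics/w10.png",im[:,:,::-1])
E
```

```text
time: 13.95
eef_pos: [0.5026, 0.3213, 0.156]
tcp_rot: [-3.124, 0.0, -0.102]
contact_force: [-0.1, -0.0, 0.0]
gripper_width: 0.597
(array([-1.4,  1. ,  3. ]), np.float64(-0.0017462830535763807), array([0.5026, 0.3213, 0.156 ]), array([-3.1239e+00,  2.0000e-04, -1.0170e-01]), np.float64(13.95))
```

View pics/w10.png

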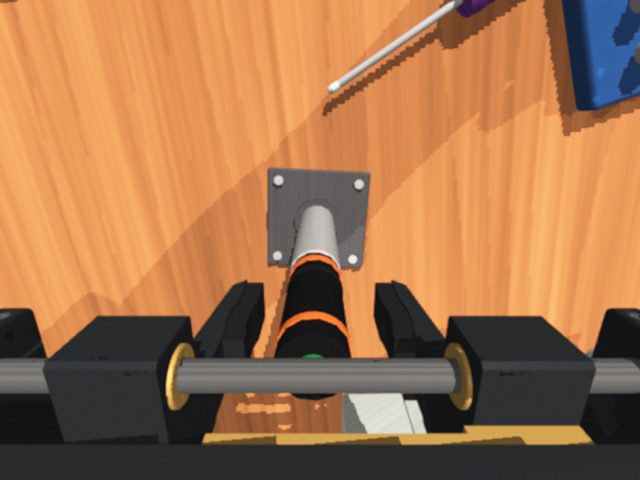

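```bash
python3 -m handwheel '[[5,[0,0,0],0],[5,[0,0,0],0],[5,[0,0,0],0],[5,[0,0,0],0],[5,[0,0,0],0]]' 35;  python3 - <<'E'
from h import *
print(delta([.5011,.3205,.30],-.1))
E
```

```text
time: 14.5
eef_pos: [0.5028, 0.3216, 0.1567]
tcp_rot: [-3.123, -0.0, -0.102]
contact_force: [0.1, 0.0, -0.5]
gripper_width: 0.314
(array([  -1.5,   -1.4, -143.3]), np.float64(-0.0016467217218165686), array([0.5028, 0.3216, 0.1567]), array([-3.1232e+00, -2.0000e-04, -1.0160e-01]), np.float64(14.5))
```

```bash
python3 -m handwheel '[[5,[0,0,-5],0],[5,[0,0,-10],0],[5,[0,-0.4,-20],0],[5,[0,-0.4,-20],0],[5,[0,-0.3,-10],0]]';  python3 - <<'E'
from h import *
print(delta([.5028,.3216,.307],-.1))
E
```

```text
time: 15.0
eef_pos: [0.5019, 0.3205, 0.2241]
tcp_rot: [-3.126, 0.002, -0.102]
contact_force: [0.0, -0.1, -0.6]
gripper_width: 0.311
(array([  0.6,  -2.5, -82.8]), np.float64(-0.002063560177469448), array([0.5019, 0.3205, 0.2241]), array([-3.1261e+00,  2.0000e-03, -1.0210e-01]), np.float64(15.0))
```

```bash
python3 -m handwheel '[[5,[0.5,-1,-10],0],[5,[0,-0.5,-20],0],[5,[0,-0.4,-20],0],[5,[0,-0.4,-20],0],[5,[0,-0.3,-15],0],[5,[0,0,-5],0],[5,[0,0,0],0]]';  python3 - <<'E'
from h import *
print(delta([.5883,.0711,.31],-.1))
im=vision.capture("wrist");cv2.imwrite("pics/w11.png",im[:,:,::-1])
im=vision.capture("scene");cv2.imwrite("pics/s11.png",cv2.resize(im[10:260,300:560,::-1],None,fx=2.4,fy=2.4))
E
```

```text
time: 15.7
eef_pos: [0.5024, 0.3215, 0.3199]
tcp_rot: [-3.126, 0.002, -0.102]
contact_force: [-0.7, -0.1, -1.6]
gripper_width: 0.312
(array([111. , 240.4,   5.8]), np.float64(-0.002255648257204257), array([0.5024, 0.3215, 0.3199]), array([-3.1256e+00,  1.7000e-03, -1.0230e-01]), np.float64(15.7))
```

View pics/w11.png

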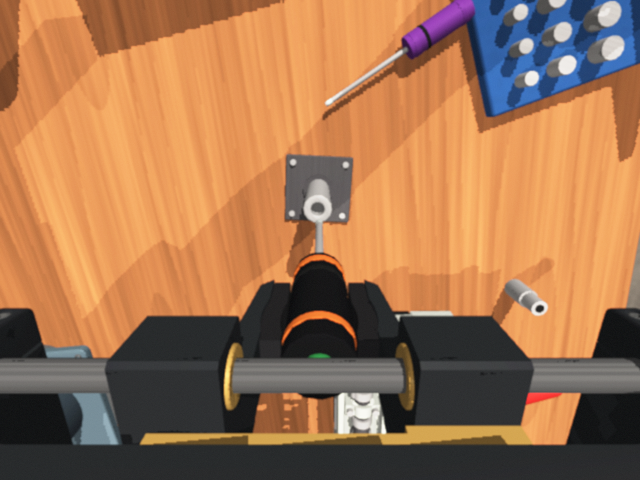

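View pics/s11.png

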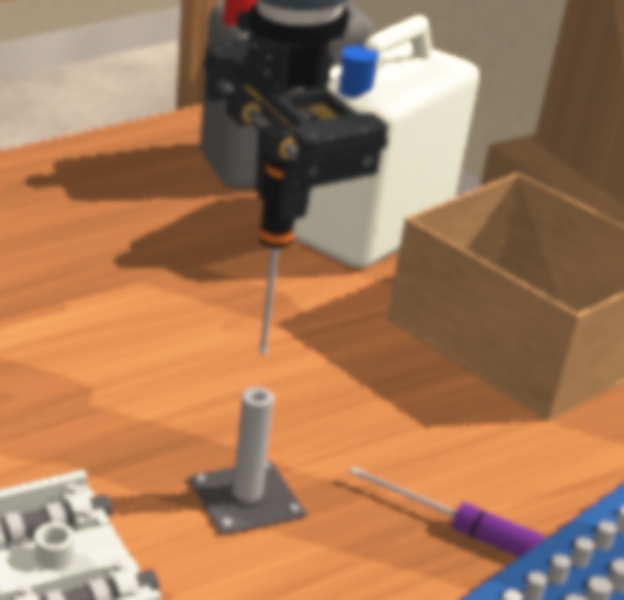

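```bash
python3 -m handwheel '[[5,[4,9,0],0],[5,[9,19,0],0],[5,[13,28,0],0],[5,[14,30,0],0],[5,[14,30,0],0],[5,[14,30,0],0],[5,[13,28,0],0],[5,[10,22,0],0],[5,[5,12,0],0],[5,[2,4,0],0]]';  python3 - <<'E'
from h import *
print(delta([.5883,.0711,.31],-.1))
E
```

```text
time: 16.8
eef_pos: [0.5765, 0.0854, 0.3065]
tcp_rot: [-3.137, 0.015, -0.103]
contact_force: [-0.0, 0.7, -1.4]
gripper_width: 0.31
(array([13.1, 13. , -3.8]), np.float64(-0.002674138316443475), array([0.5765, 0.0854, 0.3065]), array([-3.1367,  0.0151, -0.1027]), np.float64(16.8))
```

```bash
python3 -m handwheel '[[5,[5,5,0],0],[5,[5,5,0],0],[5,[0,0,0],0],[5,[0,0,0],0]]';  python3 - <<'E'
from h import *
print(delta([.5883,.0711,.31],-.1))
s=observe();cw=cam("wrist",s);im=vision.capture("wrist");cv2.imwrite("pics/w12.png",im[:,:,::-1]);np.savez("w12.npz",im=im,T=cw[1])
E
```

```text
time: 17.2
eef_pos: [0.5855, 0.0765, 0.3054]
tcp_rot: [-3.136, 0.017, -0.099]
contact_force: [-0.4, 0.2, -1.5]
gripper_width: 0.307
(array([ 3.2,  5. , -4.7]), np.float64(0.0010297651866788549), array([0.5855, 0.0765, 0.3054]), array([-3.1358,  0.0168, -0.099 ]), np.float64(17.2))
```

View pics/w12.png

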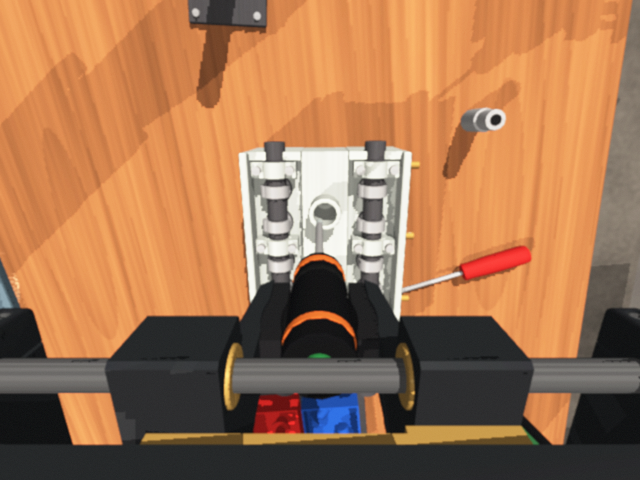

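```bash
python3 - <<'E'
from h import *
d=np.load("w12.npz");im=d['im'];cw=(vision.camera_info("wrist"),d['T'])
im=im.copy()
x0,y0=280,190
c=cv2.resize(im[y0:y0+75,x0:x0+80,::-1],None,fx=8,fy=8,interpolation=cv2.INTER_CUBIC);cv2.imwrite("pics/w12c.png",c)
s=observe();M=R.from_euler('xyz',s['tcp_rot']).as_matrix()
tip=s['eef_pos']+M@[0,0,.1467];lens=s['eef_pos']+M@[0,0,.1407]
print(tip,proj(cw,tip),lens, proj(cw,(.5883,.0711,.12)),s['eef_pos'],s['tcp_rot'])
E
```

```text
[0.58313131 0.07762962 0.15870831] [317.93147255 218.11667968] [0.58322811 0.07758535 0.16470736] [324.4276967  213.79677216] [0.58549793 0.07654719 0.30538522] [-3.13584148  0.01678262 -0.0988075 ]
```

View pics/w12c.png

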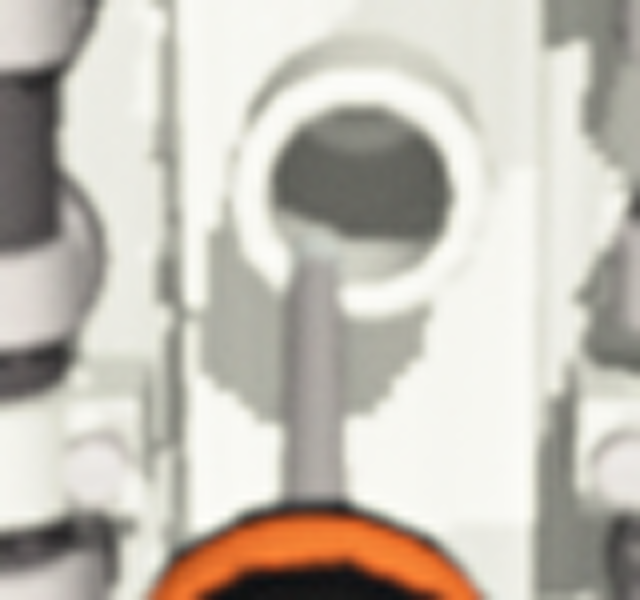

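```bash
python3 -m handwheel '[[5,[2,2,5],0],[5,[2,2,10],0],[5,[0.5,1,10],0],[5,[0,0,5],0],[5,[0,0,0],0],[5,[0,0,0],0]]';  cat > tip.py <<'E'
from h import *
import sys
s=observe();cw=cam("wrist",s);im=vision.capture("wrist").copy()
np.savez(sys.argv[1]+".npz",im=im,T=cw[1])
M=R.from_euler('xyz',s['tcp_rot']).as_matrix()
tip=s['eef_pos']+M@[0,0,.1467];q=proj(cw,tip).astype(int);x0,y0=q[0]-40,q[1]-38
cv2.imwrite("pics/"+sys.argv[1]+".png",cv2.resize(im[y0:y0+75,x0:x0+80,::-1],None,fx=8,fy=8,interpolation=cv2.INTER_CUBIC))
print('crop',x0,y0,'tip',np.round(tip,4),proj(cw,tip),'well',proj(cw,(.5884,.0712,.12)));print(np.round(s['eef_pos'],4),np.round(s['tcp_rot'],4),s['time'],s['contact_force'])
E
python3 tip.py w13
```

```text
time: 17.85
eef_pos: [0.5883, 0.0727, 0.2715]
tcp_rot: [-3.136, 0.019, -0.096]
contact_force: [0.4, -0.2, -1.1]
gripper_width: 0.308
crop 277 180 tip [0.5856 0.0738 0.1248] [317.96759999 218.18229857] well [321.4358142  219.24236789]
[0.5883 0.0727 0.2715] [-3.1358  0.0189 -0.0963] 17.85 [ 0.44264445 -0.19687989 -1.06546948]
```

View pics/w13.png

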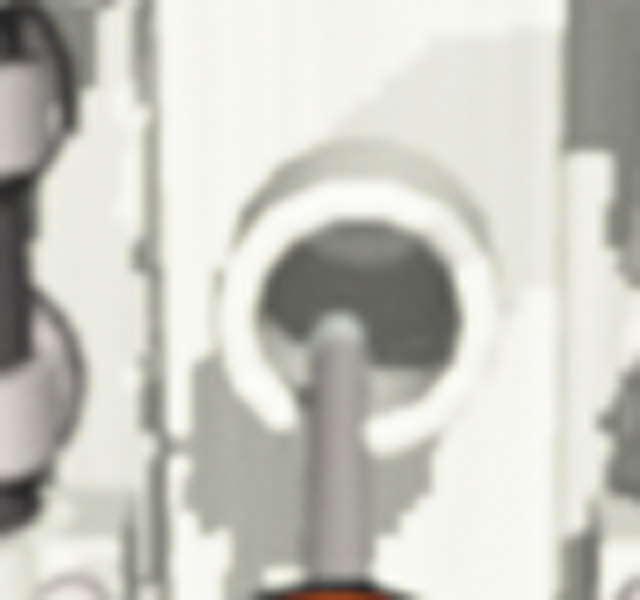

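```bash
python3 -m handwheel '[[5,[1.2,0.3,0],0],[5,[1.2,0.2,0],0],[5,[0,0,0],0]]'; python3 tip.py w14
```

```text
time: 18.2
eef_pos: [0.5913, 0.072, 0.2724]
tcp_rot: [-3.135, 0.017, -0.096]
contact_force: [0.7, 0.6, -1.8]
gripper_width: 0.304
crop 277 180 tip [0.5889 0.0732 0.1257] [317.96747749 218.18348236] well [317.76023167 218.72111757]
[0.5913 0.072  0.2724] [-3.1352  0.0173 -0.0961] 18.2 [ 0.74809695  0.58251071 -1.83693685]
```

View pics/w14.png

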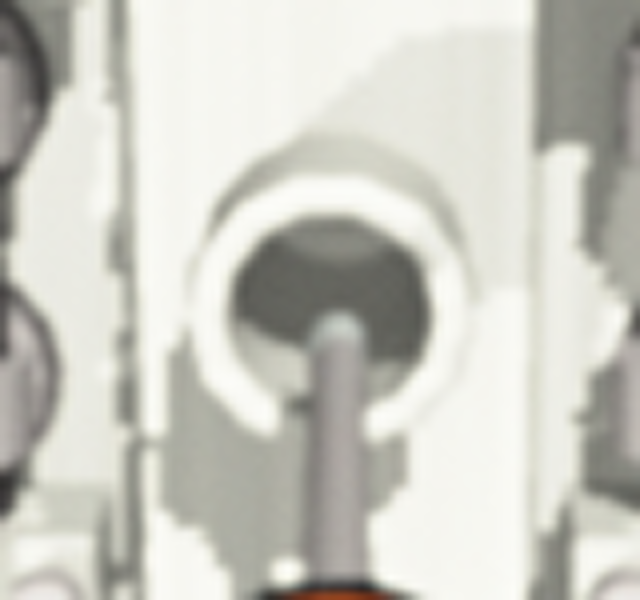

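```bash
python3 - <<'E'
from h import *
d=np.load("w14.npz");cw=(vision.camera_info("wrist"),d['T'])
t=atz(cw,(319.0,221.35),.1257);w=atz(cw,(318.0,218.7),.12)
M=R.from_euler('xyz',observe()['tcp_rot']).as_matrix()
print(t,w,(M.T@(w-t))*1000)
# cross-check with fixed cams: take scene + top
for n in ("scene","top"):
    im=vision.capture(n);c=cam(n);q=proj(c,(.588,.0712,.125)).astype(int)
    x0,y0=q[0]-40,q[1]-45;cv2.imwrite(f"pics/{n}14.png",cv2.resize(im[y0:y0+75,x0:x0+80,::-1],None,fx=8,fy=8,interpolation=cv2.INTER_CUBIC));print(n,x0,y0,proj(c,t),proj(c,w))
E
```

```text
[0.58953844 0.070212   0.1257    ] [0.58861946 0.07120025 0.12      ] [-0.91030163 -0.85902917  5.72228842]
scene 282 185 [322.24707105 231.08921338] [322.5195326  232.80398188]
top 269 183 [310.06331755 228.18873167] [309.68482945 228.756895  ]
```

View pics/scene14.png

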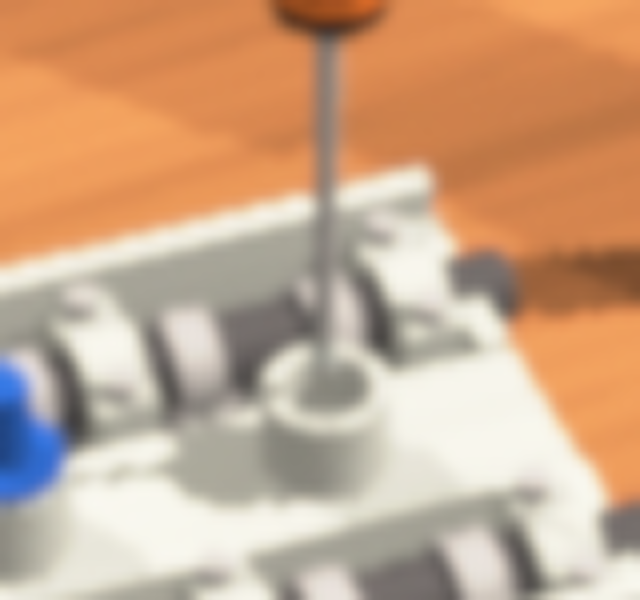

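```bash
cat > circ.py <<'E'
from h import *
from scipy.ndimage import map_coordinates
from scipy.optimize import least_squares
def fitc(im,cw,w0,r0,sign,z=.12,rng=.003,angs=np.linspace(0,2*np.pi,72,endpoint=False)):
    g=cv2.GaussianBlur(cv2.cvtColor(im.copy(),cv2.COLOR_RGB2GRAY).astype(np.float32),(0,0),.7)
    rs=np.arange(r0-rng,r0+rng,.0001);w=np.array(w0[:2],float)
    for it in range(4):
        pts=[]
        for a in angs:
            P=np.array([proj(cw,(w[0]+r*np.cos(a),w[1]+r*np.sin(a),z)) for r in rs])
            v=map_coordinates(g,[P[:,1],P[:,0]],order=1);dv=np.gradient(v)*sign
            k=np.argmax(dv)
            if dv[k]>0.8 and 2<k<len(rs)-3: pts.append([w[0]+rs[k]*np.cos(a),w[1]+rs[k]*np.sin(a)])
        pts=np.array(pts)
        f=least_squares(lambda q:np.hypot(*(pts-q[:2]).T)-q[2],[*w,r0],loss='soft_l1',f_scale=.0004)
        w=f.x[:2]
    res=np.hypot(*(pts-f.x[:2]).T)-f.x[2]
    return f.x,len(pts),np.median(abs(res))
if __name__=="__main__":
    np.set_printoptions(precision=5,suppress=True)
    for n in ["w7","w12","w13","w14"]:
        d=np.load(n+".npz");cw=(vision.camera_info("wrist"),d['T'])
        print(n,"bore",*fitc(d['im'],cw,(.5885,.0712),.012,1),"outer",*fitc(d['im'],cw,(.5885,.0712),.0165,-1))
E
python3 circ.py
```

```text
w7 bore [0.58833 0.07098 0.01169] 72 0.00010227604846280158 outer [0.58813 0.07121 0.01599] 60 0.0002121251123524421
w12 bore [0.58837 0.07084 0.01159] 66 0.00011654536117765464 outer [0.58828 0.07097 0.01607] 55 0.0002694034423767859
w13 bore [0.58833 0.07087 0.01171] 68 0.00020699982195391316 outer [0.58825 0.07099 0.01602] 56 0.0002946970562776891
w14 bore [0.58837 0.07088 0.01164] 68 0.00017066454715561861 outer [0.58815 0.0711  0.01608] 52 0.00024983244246152767
```

```bash
python3 - <<'E'
from h import *
np.set_printoptions(precision=5,suppress=True,linewidth=160)
for n in ["w13","w14"]:
    d=np.load(n+".npz");g=cv2.cvtColor(d['im'].copy(),cv2.COLOR_RGB2GRAY)
    print(n,"cols 313-325, rows 214-250");
    for r in list(range(214,227))+[232,238,244,248]: print(r,g[r,312:327])
E
```

```text
w13 cols 313-325, rows 214-250
214 [ 93  95  96  98  98  98 100 100 100 101 101 101 101  99 100]
215 [ 95  95  97  98  99  99 100 102 102 100 100 101 101 100  99]
216 [ 94  97  98  96 100  99 100 100 102 102 100 101 100  99 100]
217 [ 96  97  96  98  97  99  99  97  99  99  98  99  99 101 100]
218 [ 95  97  97  98 102 104 111 115 114 105 100 101 100 102 101]
219 [ 94  96  96 101 111 135 156 166 159 132 107 102  99 100  99]
220 [103  96  95 103 128 162 188 200 195 166 126 103  99  99  98]
221 [129 106  98 113 148 174 188 198 199 184 141 106  99  98  97]
222 [160 139 125 136 157 165 173 179 184 177 142 106  97  99  99]
223 [181 175 170 160 153 152 159 168 172 164 140 111 100 101 102]
224 [187 192 191 168 143 142 155 166 169 162 143 120 102 102 103]
225 [190 196 194 167 136 140 155 167 168 163 154 138 124 120 118]
226 [191 193 195 166 136 140 156 167 169 164 165 172 172 166 162]
232 [245 227 183 145 129 143 158 167 169 163 181 219 237 241 246]
238 [170 168 162 141 134 145 159 170 170 163 154 161 169 172 171]
244 [169 168 159 140 139 152 163 169 172 165 159 161 169 170 182]
248 [169 167 
[... 505 characters left out ...]
163 187 197 195 165 125 100  97  94  94]
221 [ 98  96 100 117 148 173 189 199 198 184 141 105  97  96  96]
222 [122 114 110 127 156 166 173 180 184 177 141 107  97  99 100]
223 [175 165 145 143 149 152 159 169 172 166 139 110 100 101  96]
224 [199 198 186 159 140 141 156 167 171 161 142 115 108 109 105]
225 [203 207 200 169 137 140 155 167 170 163 150 135 137 144 140]
226 [205 207 202 170 139 142 156 167 171 164 156 157 164 165 155]
232 [186 168 157 135 127 141 158 169 168 170 201 241 250 248 246]
238 [175 173 162 138 132 147 160 169 171 163 155 161 170 172 169]
244 [174 174 158 140 139 150 164 170 170 165 171 211 235 243 245]
248 [174 170 151 135 140 155 166 171 172 165 171 220 242 246 246]
```

```bash
python3 - <<'E'
from h import *
np.set_printoptions(precision=5,suppress=True,linewidth=160)
d=np.load("w14.npz");cw=(vision.camera_info("wrist"),d['T'])
for z in (.1257,.1287):
  for dy in (-.3,0,.3):
    t=atz(cw,(319.05,221.9+dy),z);print(z,dy,t,(t[:2]-[.58833,.07093])*1000)
t=atz(cw,(319.05,221.9),.1257)
s=observe();print(s['eef_pos'],s['tcp_rot'])
# scene: predicted shaft line for vertical vs. observed
cs=cam("scene");im=vision.capture("scene");np.savez("s14.npz",im=im)
for z in (.13,.15,.17,.19,.21,.225): print(z,proj(cs,(t[0],t[1],z)))
g=cv2.cvtColor(im.copy(),cv2.COLOR_RGB2GRAY)
for r in (191,194,198,202,206,210,214,218,222,226,228,230,231,232,233,234,235): print(r,g[r,314:334])
E
```

```text
0.1257 -0.3 [0.58956 0.06998 0.1257 ] [ 1.23115 -0.95348]
0.1257 0 [0.58953 0.0697  0.1257 ] [ 1.20486 -1.23138]
0.1257 0.3 [0.58951 0.06942 0.1257 ] [ 1.17855 -1.50945]
0.1287 -0.3 [0.58969 0.07081 0.1287 ] [ 1.36134 -0.11533]
0.1287 0 [0.58967 0.07054 0.1287 ] [ 1.33531 -0.3904 ]
0.1287 0.3 [0.58964 0.07026 0.1287 ] [ 1.30927 -0.66562]
[0.59109 0.07203 0.27224] [-3.13525  0.01769 -0.09604]
0.13 [321.99486 229.54332]
0.15 [321.90763 221.90077]
0.17 [321.81831 214.07549]
0.19 [321.72683 206.06083]
0.21 [321.63311 197.84984]
0.225 [321.5613  191.55837]
191 [159 160 160 160 159 157 150 135 124 134 152 159 158 158 159 160 160 160 160 159]
194 [158 158 159 159 159 159 153 138 129 140 157 161 159 157 157 156 154 154 154 153]
198 [155 155 154 153 153 152 147 135 129 139 151 151 148 147 146 146 146 146 146 146]
202 [149 146 144 143 143 145 143 134 129 140 149 150 148 146 147 146 147 146 147 146]
206 [168 168 168 168 169 168 162 145 133 147 165 172 175 176 179 186 196 204 209 216]
210 [211 214 218 227 235 235 222 176 143 166 205 221 221 215 211 207 199 188 178 174]
214 [182 176 170 168 167 1
[... 219 characters left out ...]
207 221 222]
226 [111 111 110 109 106 100 100 112 133 166 193 201 184 144  98  75  91 133 175 203]
228 [102 107 123 149 175 187 176 152 151 182 209 215 204 173 132  98  96 119 144 163]
230 [114 163 209 226 225 211 184 157 153 167 171 172 186 205 217 201 164 147 161 180]
231 [135 196 227 228 217 193 169 148 144 150 147 143 154 184 220 226 209 198 207 219]
232 [145 198 221 218 202 182 161 142 135 137 136 133 138 163 209 231 233 233 236 238]
233 [142 178 197 203 193 173 151 138 133 132 131 131 134 157 202 233 239 241 243 243]
234 [152 177 199 208 194 165 144 136 134 133 133 133 142 168 210 233 238 242 244 245]
235 [173 190 216 222 204 172 151 146 144 144 145 152 168 194 220 229 234 241 244 245]
```

```bash
python3 - <<'E'
from circ import *
np.set_printoptions(precision=5,suppress=True,linewidth=160)
im=np.load("s14.npz")['im'];cs=cam("scene")
for w in [(.5884,.071),(.59,.073)]: print(fitc(im,cs,w,.0165,-1,rng=.004),fitc(im,cs,w,.012,1,rng=.003))
# before scope (t8 scene) unoccluded
im8=cv2.imread("pics/s8.png")[:,:,::-1]
for w in [(.5884,.071),(.59,.073)]: print(fitc(im8,cs,w,.0165,-1,rng=.004),fitc(im8,cs,w,.012,1,rng=.003))
cs2=cam("top");t8=cv2.imread("pics/t8.png")[:,:,::-1]
print(fitc(t8,cs2,(.5884,.071),.0165,-1,rng=.004),fitc(t8,cs2,(.5884,.071),.012,1))
print(proj(cs,(.5885,.071,.12)))
E
```

```text
(array([0.5891 , 0.07163, 0.01772]), 41, np.float64(0.000654746582290415)) (array([0.58799, 0.07107, 0.01007]), 40, np.float64(0.0004137007086863825))
(array([0.58913, 0.07164, 0.01771]), 41, np.float64(0.0006221362372247283)) (array([0.58873, 0.07162, 0.00991]), 32, np.float64(0.00036416591290447994))
(array([0.58904, 0.07166, 0.0176 ]), 42, np.float64(0.0007695860166037054)) (array([0.58775, 0.07076, 0.01023]), 41, np.float64(0.0002660447320376007))
(array([0.58911, 0.07172, 0.01762]), 42, np.float64(0.0007750995904143177)) (array([0.58943, 0.0716 , 0.00972]), 31, np.float64(0.00034924161750197677))Traceback (most recent call last):
  File "<stdin>", line 9, in <module>
  File "circ.py", line 15, in fitc
    f=least_squares(lambda q:np.hypot(*(pts-q[:2]).T)-q[2],[*w,r0],loss='soft_l1',f_scale=.0004)
    return func(*args, **kwargs)
    vector_fun = VectorFunction(
        fun_wrapped,
    ...<6 lines>...
        workers=workers
    )
    self._update_fun()
    ~~~~~~~~~~~~~~~~^^
    self.f = self.fun_wrapped(xp_copy(self.x))
             ~~~~~~~~~~~~~~~~^^^^^^^^^^^^^^^^^
    return np.atleast_1d(self.fun(x))
                         ~~~~~~~~^^^
    return self.f(x, *self.args, **self.kwargs)
           ~~~~~~^^^^^^^^^^^^^^^^^^^^^^^^^^^^^^
  File "circ.py", line 15, in <lambda>
    f=least_squares(lambda q:np.hypot(*(pts-q[:2]).T)-q[2],[*w,r0],loss='soft_l1',f_scale=.0004)
                                        ~~~^~~~~~
ValueError: operands could not be broadcast together with shapes (0,) (2,)
```

```bash
cat > lens.py <<'E'
from h import *
# tip offset in tool frame from w14
M0=R.from_euler('xyz',[-3.1352,.0173,-.0961]).as_matrix()
off=M0.T@(np.array([.58953,.0698,.1257])-[.5913,.0720,.2724])
ax=M0.T@np.array([.017*0+.0177,.0,1]);ax/=np.linalg.norm(ax)
W=np.array([.58833,.07095,.0365])
def lens():
    s=observe();M=R.from_euler('xyz',s['tcp_rot']).as_matrix()
    l=s['eef_pos']+M@(off+.006*ax);e=M.T@(W-l)*1000
    eh=M.T@(np.array([W[0],W[1],l[2]])-l)*1000
    print('t',round(s['time'],2),'lens',np.round(l*1000,1),'err world mm',np.round((W-l)*1000,1),'tool move full',np.round(e,1),'horiz only',np.round(eh,1),'rpy',np.round(s['tcp_rot'],4),'F',np.round(s['contact_force'],1),'off',np.round(off*1000,1))
if __name__=="__main__": lens()
E
python3 -m handwheel '[[5,[-0.7,-0.6,0],0],[5,[-0.7,-0.6,0],0],[5,[0,0,0],0]]'; python3 lens.py; python3 tip.py w15
```

```text
time: 18.7
eef_pos: [0.5896, 0.0736, 0.2722]
tcp_rot: [-3.135, 0.018, -0.096]
contact_force: [0.6, 0.7, -1.5]
gripper_width: 0.311
t 18.7 lens [587.8  71.4 131.5] err world mm [  0.5  -0.4 -95. ] tool move full [ 2.2  1.  95. ] horiz only [ 0.5  0.4 -0. ] rpy [-3.1352  0.0179 -0.096 ] F [ 0.6  0.7 -1.5] off [  1.    3.3 146.7]
crop 277 180 tip [0.587  0.0748 0.1256] [317.96758672 218.18300166] well [319.94340976 220.22233304]
[0.5896 0.0736 0.2722] [-3.1352  0.0179 -0.096 ] 18.7 [ 0.5818205   0.74994905 -1.48763835]
```

View pics/w15.png

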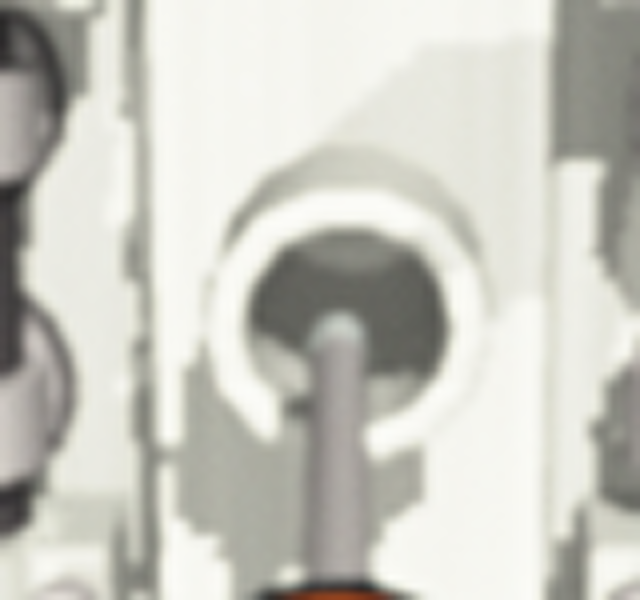

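```bash
python3 -m handwheel '[[5,[0.4,0.2,3],0],[5,[0.2,0.1,8],0],[5,[0.2,0.1,8],0],[5,[0.2,0.1,8],0],[5,[0.1,0,3],0],[5,[0,0,0],0]]'; python3 lens.py; python3 tip.py w16
```

```text
time: 19.35
eef_pos: [0.5896, 0.073, 0.2386]
tcp_rot: [-3.136, 0.019, -0.096]
contact_force: [0.9, 0.3, -1.0]
gripper_width: 0.308
t 19.35 lens [587.6  70.8  97.9] err world mm [  0.7   0.2 -61.4] tool move full [ 1.9  0.1 61.3] horiz only [ 0.7 -0.2 -0. ] rpy [-3.1358  0.0194 -0.096 ] F [ 0.9  0.3 -1. ] off [  1.    3.3 146.7]
crop 277 180 tip [0.5868 0.0742 0.0919] [317.96765589 218.18166688] well [319.50036975 230.53732971]
[0.5896 0.073  0.2386] [-3.1358  0.0194 -0.096 ] 19.35 [ 0.85325905  0.27027291 -1.00119323]
```

View pics/w16.png

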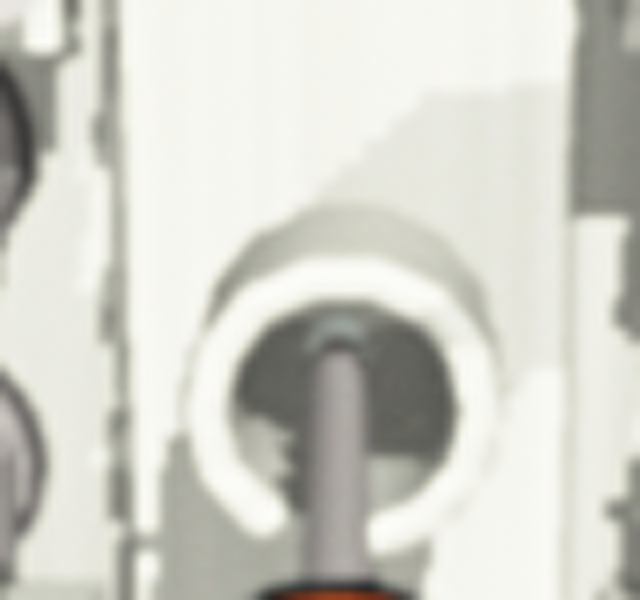

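```bash
python3 -m handwheel '[[5,[0.5,0,5],0],[5,[0.4,0,8],0],[5,[0.2,0,8],0],[5,[0.2,0,8],0],[5,[0.1,0,6],0],[5,[0.1,0,3],0],[5,[0,0,0],0]]'; python3 lens.py
```

```text
time: 20.1
eef_pos: [0.5906, 0.0733, 0.1974]
tcp_rot: [-3.136, 0.019, -0.096]
contact_force: [0.7, -0.2, -0.6]
gripper_width: 0.309
t 20.1 lens [588.7  71.   56.7] err world mm [ -0.4  -0.1 -20.2] tool move full [ 0.   0.2 20.2] horiz only [-0.4  0.1  0. ] rpy [-3.1357  0.0191 -0.0959] F [ 0.7 -0.2 -0.6] off [  1.    3.3 146.7]
```

```bash
python3 -m handwheel '[[5,[0,0,4],0],[5,[0,0,6],0],[5,[0,0,5],0],[5,[0,0,3],0],[5,[0,0,1],0],[5,[0,0,0],0]]'; python3 lens.py; python3 tip.py w17;python3 - <<'E'
from circ import *
d=np.load("w17.npz");cw=(vision.camera_info("wrist"),d['T'])
print(fitc(d['im'],cw,(.5883,.071),.012,1),fitc(d['im'],cw,(.5883,.071),.0165,-1))
im=vision.capture("scene");np.savez("s17.npz",im=im);cs=cam("scene");x0,y0=282,165
cv2.imwrite("pics/s17.png",cv2.resize(im[y0:y0+95,x0:x0+80,::-1],None,fx=6,fy=6,interpolation=cv2.INTER_CUBIC))
E
```

```text
time: 20.7
eef_pos: [0.5906, 0.0735, 0.1771]
tcp_rot: [-3.135, 0.018, -0.096]
contact_force: [0.1, 0.8, -1.6]
gripper_width: 0.308
t 20.7 lens [588.9  71.3  36.4] err world mm [-0.5 -0.3  0.1] tool move full [-0.5  0.4 -0.1] horiz only [-0.5  0.4  0. ] rpy [-3.1354  0.0182 -0.0959] F [ 0.1  0.8 -1.6] off [  1.    3.3 146.7]
crop 277 180 tip [0.5881 0.0747 0.0304] [317.96752851 218.18257605] well [316.08819216 259.72050094]
[0.5906 0.0735 0.1771] [-3.1354  0.0182 -0.0959] 20.7 [ 0.06936995  0.82645013 -1.58708305]
(array([0.58854147, 0.06971238, 0.01259504]), 45, np.float64(0.00021189170898082942)) (array([0.58833447, 0.07140627, 0.01575215]), 42, np.float64(0.0001627615258149584))
```

View pics/w17.png

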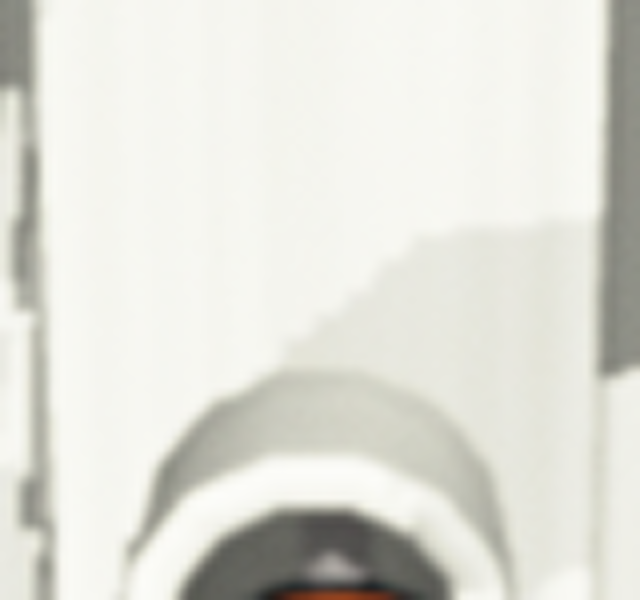

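View pics/s17.png

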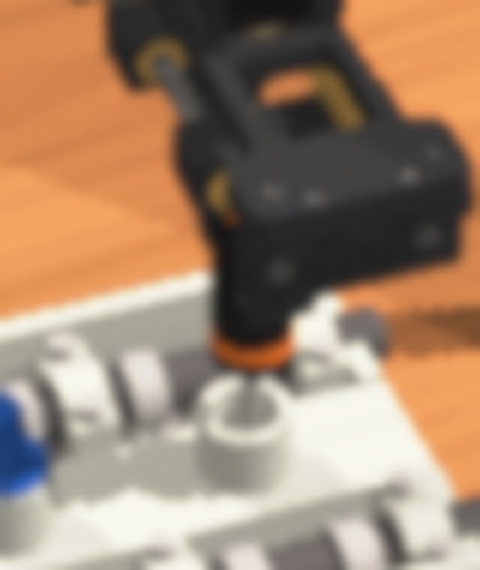

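```bash
python3 -m handwheel '[[5,[-0.4,0.3,0],0],[5,[0,0,0],0],[5,[0,0,0],0]]'; python3 lens.py; python3 - <<'E'
from h import *
print(np.abs(observe()['joint_velocities']).max())
cs=cam("scene");o,_=ray(cs,(320,240));u=o[:2]-[.5888,.0712];u/=np.linalg.norm(u)
im=vision.capture("scene");im2=vision.capture("top");cv2.imwrite("pics/s18.png",im[:,:,::-1]);cv2.imwrite("pics/t18.png",im2[:,:,::-1])
for z in (.1405,.1455,.1505): print(z,proj(cs,(.589+.014*u[0],.0712+.014*u[1],z)))
g=cv2.cvtColor(im.copy(),cv2.COLOR_RGB2HSV)
for r in range(216,232): print(r,im[r,322:328].tolist()[::2])
E
python3 lens.py
```

```text
time: 21.1
eef_pos: [0.5907, 0.0732, 0.1779]
tcp_rot: [-3.135, 0.017, -0.096]
contact_force: [-0.3, 0.3, -1.8]
gripper_width: 0.308
t 21.1 lens [589.   71.1  37.2] err world mm [-0.7 -0.1 -0.7] tool move full [-0.7  0.2  0.7] horiz only [-0.7  0.2  0. ] rpy [-3.135   0.017  -0.0959] F [-0.3  0.3 -1.8] off [  1.    3.3 146.7]
0.002224047217879381
0.1405 [322.56994546 229.87103281]
0.1455 [322.54972073 227.95039225]
0.1505 [322.52937549 226.01830712]
216 [[31, 30, 31], [34, 34, 35], [36, 36, 37]]
217 [[28, 27, 28], [35, 35, 36], [37, 38, 38]]
218 [[27, 26, 28], [34, 35, 35], [34, 35, 36]]
219 [[26, 26, 26], [31, 31, 31], [31, 31, 31]]
220 [[26, 25, 25], [29, 27, 27], [34, 29, 28]]
221 [[39, 28, 23], [38, 27, 25], [60, 36, 28]]
222 [[76, 41, 24], [74, 41, 25], [112, 57, 30]]
223 [[121, 62, 28], [122, 62, 28], [161, 80, 33]]
224 [[149, 74, 30], [155, 77, 31], [180, 89, 36]]
225 [[139, 71, 33], [146, 73, 33], [157, 80, 37]]
226 [[105, 70, 55], [107, 65, 46], [115, 77, 61]]
227 [[116, 108, 100], [99, 90, 83], [130, 122, 113]]
228 [[152, 147, 138], [134, 129, 122], [184, 179, 166]]
229 [[159, 155, 144], [153, 148, 139], [209, 204, 189]]
230 [[146, 142, 133], [150, 144, 136], [191, 187, 173]]
231 [[137, 132, 124], [144, 139, 132], [161, 158, 147]]
t 21.2 lens [589.   71.   37.2] err world mm [-0.7 -0.  -0.7] tool move full [-0.7  0.1  0.7] horiz only [-0.7  0.1  0. ] rpy [-3.1351  0.017  -0.096 ] F [-0.2  1.3 -0.8] off [  1.    3.3 146.7]
```

View pics/s18.png

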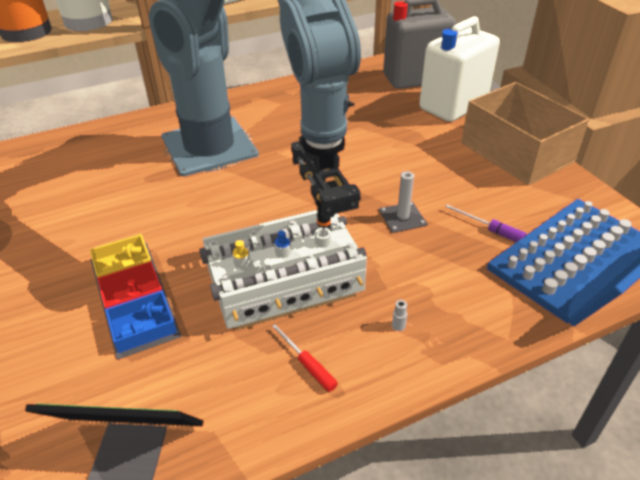

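```bash
python3 - <<'E'
from h import *
cs=cam("scene");o=cs[1][:3,3]
def bottom(im,p,z):
    u=o[:2]-p;u/=np.linalg.norm(u)
    P=[proj(cs,(p[0]+.014*u[0],p[1]+.014*u[1],zz)) for zz in (z-.02,z,z+.02)]
    print('pred row',P[1])
    r=np.arange(int(P[1][1])-9,int(P[1][1])+6)
    c=P[1][0]
    c0=int(round(c));print('scale px/mm',(P[0][1]-P[2][1])/40)
    v=im[r,c0-2:c0+3].astype(float).mean(1)
    for a,b in zip(r,v): print(a,np.round(b,0), round(b[0]-b[2]))
bottom(cv2.imread("pics/s8.png")[:,:,::-1],np.array([.5011,.3206]),.125)
bottom(cv2.imread("pics/s18.png")[:,:,::-1],np.array([.5888,.0711]),.1462)
E
```

```text
pred row [406.37736967 178.5602914 ]
scale px/mm 0.36643436518107747
169 [24. 23. 23.] 2
170 [24. 23. 22.] 2
171 [30. 24. 22.] 7
172 [56. 32. 22.] 34
173 [101.  51.  25.] 76
174 [136.  68.  28.] 109
175 [137.  69.  30.] 107
176 [107.  60.  37.] 70
177 [84. 67. 60.] 24
178 [97. 91. 87.] 9
179 [113. 108. 104.] 9
180 [117. 113. 108.] 9
181 [118. 113. 109.] 9
182 [118. 113. 109.] 9
183 [119. 114. 109.] 10
pred row [322.45721863 227.63461381]
scale px/mm 0.38563605933185413
218 [28. 28. 29.] 0
219 [27. 27. 27.] 0
220 [28. 25. 25.] 3
221 [43. 29. 24.] 19
222 [81. 43. 25.] 57
223 [125.  63.  28.] 97
224 [148.  74.  30.] 118
225 [135.  70.  34.] 102
226 [104.  71.  56.] 48
227 [118. 111. 103.] 16
228 [159. 155. 144.] 15
229 [172. 168. 156.] 16
230 [160. 155. 145.] 15
231 [149. 145. 135.] 13
232 [144. 140. 132.] 13
```

```bash
python3 -m handwheel '[[5,[-0.8,0.1,1],0],[5,[0,0,0],0]]'; python3 lens.py; python3 - <<'E'
from h import *
vision.capture("top")
print(np.abs(observe()['joint_velocities']).max())
E
python3 lens.py
```

```text
time: 21.4
eef_pos: [0.5898, 0.0732, 0.1768]
tcp_rot: [-3.135, 0.017, -0.096]
contact_force: [-0.3, 0.2, -1.2]
gripper_width: 0.31
t 21.4 lens [588.2  71.   36.1] err world mm [ 0.2 -0.1  0.4] tool move full [ 0.2  0.1 -0.4] horiz only [ 0.2  0.1 -0. ] rpy [-3.135   0.0169 -0.0959] F [-0.3  0.2 -1.2] off [  1.    3.3 146.7]
0.0027393385803226944
t 21.45 lens [588.3  71.   36.2] err world mm [ 0.  -0.1  0.3] tool move full [ 0.   0.1 -0.3] horiz only [ 0.   0.1 -0. ] rpy [-3.135   0.0167 -0.0959] F [ 1.1 -0.9 -1.8] off [  1.    3.3 146.7]
```

View pics/t18.png

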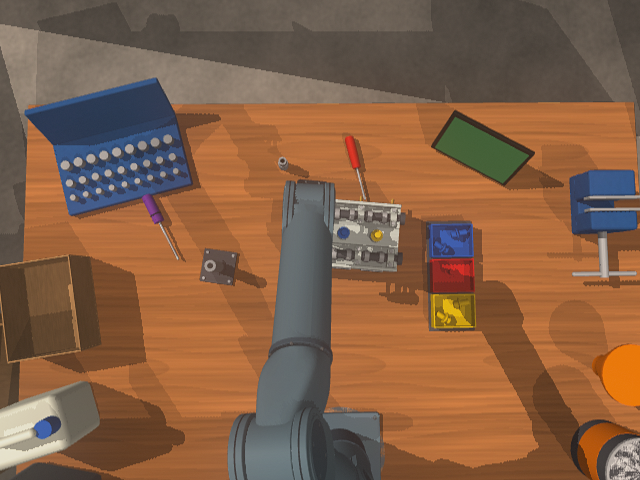

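The top view shows the blue plug (344,233) and yellow plug (377,236) still in their wells, the red plug in the red tray (453,275), and the holder empty. The lens is on target and the arm is still, so I'm handing the job in.

```bash
python3 -c "
from cell import env,observe
env.job_done()
s=observe();print(s['time'],s['eef_pos'],s['tcp_rot'],s['gripper_width'])"
```

```text
the job is handed in; nothing more can be done
the job is handed in; nothing more can be done
```

The job is done and handed in at about 21.5 s. I pulled the red plug from the well at the head's +y end and put it in the red tray. I then drew the black borescope out of its holder and lowered it down that well, still held in the gripper.

**Last checks**
- **Lens position:** by my estimate it was within 0.2 mm of the well's axis and 0.3 mm of mid-thread height. This comes from wrist-camera measurements of the well mouth and the shaft tip, plus the arm's pose. I could not see the lens itself down in the thread.
- **Height cross-check:** the scene camera agreed with that height to about 1 mm, once its offset was corrected against an earlier picture.
- **Contact and stillness:** the arm was almost still and the forces stayed below about 2 N, so there was no sign of touching the head. The last pictures show the blue and yellow plugs, socket and screwdriver where they were.

**What was less than ideal**
- **Slight lean:** the tool leans about 1°, because the moves gave no way to correct tilt. Two estimates of the borescope's own lean disagreed (about 1.2° from the wrist camera and arm pose, about 0.35° in the one direction the scene camera shows).
- **Lateral cross-check:** the scene camera put the well within about 1 mm of the wrist camera's position, so the true centring may be off by up to about 1 mm.
- **Purple look-alike:** it stood on its tip at the start and was lying on the bench by 12 s. I never brought the arm near it at its height and saw no contact force, so I think it toppled by itself, but no picture shows the moment.

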